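Clamp a flask on the orbital shaker with a quarter-turn T-slot anchor

TASK

Get the conical flask ready for shaking: gently, as it is glass, push the shaker's sliding clamping bar back until the flask stands snug between it and the fixed back bar, and leave the stoppered flask and the yellow-capped bottle behind the rack where they are. Then take the red-handled quarter-turn anchor from its white rack, drop its T-head through the oblong hole in the bar's foot into the T-slot below, press it down against its spring until the head is free to turn (it takes about 16 N; never push with more than 25 N), and turn it a quarter turn clockwise, seen from above, until it stops, without forcing it (it turns with almost no effort once pressed far enough). Let go and withdraw, so that the spring clamps the bar.

Things in the scene. Friction and masses are not known exactly. Their poses are not given: they have to be found in the camera images.
- spare_flask: Bystander: small stoppered conical flask, 52 mm across, 104 mm high, standing on the bench. Origin: centre of its underside.
- buffer_bottle: Bystander: clear bottle with yellow cap, 55 mm across, 102 mm high, standing on the bench. Origin: centre of its underside.
- shaker: Orbital shaker, fixed: white housing 240 x 200 mm with grey front panel, carrying an aluminium T-slot deck whose top is 88 mm above the bench. Origin: centre of its underside, on the bench. x points from the front panel to the back, along the T-slots; z up. Fixed back bar across the deck, 22 mm high, 176 mm long; its black rubber face is at x = +85 mm.
- deck: The aluminium deck with the back bar, rigidly part of the shaker; same origin and axes. It has three T-slots along x, at y = -70, 0 and +70 mm. The bar's hole lies over the middle one. Mouth 14.6 mm wide, lips 6 mm thick, channel below them 29.8 mm wide and 16 mm deep.
- clamp_bar: Sliding bar; slides only along the shaker's x, 2.5 N friction, stays where left. Origin: centre of its foot's oblong hole at deck level (z = 88 mm); axes as the shaker's. Foot: dark plate 70 x 64 x 8 mm; hole 35 (x) by 15.6 mm (y). Crossbar 22 mm high, 176 mm long: front face, to push on above the foot, at x = +27 mm; black rubber face at x = +49 mm.
- flask: Conical glass flask, empty, 63 mm across the base, 106 mm high, about 70 g, loose on the deck between the two bars. Origin: centre of its underside. Snug, its base touches both rubber faces.
- rack: White plastic rack, fixed, 64 x 130 x 54 mm on a grey base 160 mm long, two holes of 31 mm through it at y = -36 and +36 mm. Origin: centre of its underside. The anchor hangs in the hole at y = -36 mm.
- anchor: Quarter-turn anchor, 0.14 kg, hung in the rack by its black flange (38 mm across, 5 mm thick). Origin: centre of the flange's underside, 54 mm above the bench in the rack; z up. Hanging below: spindle 10 mm, sprung collar 28 mm across with underside at z = -20 mm, steel T-head 12.6 (x) x 29 (y) x 8 mm, lowest point z = -42.5 mm; each of these up to 5 mm higher or lower from start to start.
- anchor_grip (a point): Centre of the anchor's red handle, 16.5 mm above the anchor's origin, same axes. Handle 14 mm wide (x), 40 mm long (y), 24 mm high, its top at z = 29 mm from the anchor's origin; parallel to the T-head: along the slot the head enters, across it is locked. The head turns only clockwise, with under 0.15 N m; 4 to 12 degrees past the quarter turn it stops at the walls (stop felt: 0.12 N m more).
- anchor_seat (a point): Centre of the upper face of the bar's foot (8 mm above deck), where the anchor's collar bears. The collar gives against a spring: 1.5 N at first, 5 N more per mm, hard stop at 3.4 mm. The head is 11.5 mm below the relaxed collar, foot plus lips are 14 mm, so at least 2.8 mm (15.5 N) must be pressed before the head can turn under the lips; locked, the spring clamps with about 14 N.
Not all that is in view belongs to the job. Of the things like the anchor, leave any that is purple; of the rest the larger one is meant.

How it is judged:
By the outcome, as a careful person would: the job done as asked, in the order asked, and still so for the second after the job is handed in, with the robot touching nothing.
It also fails if it takes over 70 s, if anything falls off the work surface, if the arm or the gripper's body presses on something with over 40 N, if the wrist force passes 120 N, or if a joint passes its speed limit or range.

ROBOT

A 7-joint arm with a two-finger parallel gripper is mounted at the origin on a cart in front of the work surface, level with it; the furniture and walls round the work are solid. World frame = base frame: x ahead of the robot, y to its left, z up, the work surface at z = 0. Lengths are in m, angles in degrees, forces in N, time in s.
With the tool pointing down it reaches from about 0.425 to 0.95 m from the base axis. Payload 4.7 kg.
Tool frame: the origin (TCP) lies between the finger pads; the fingertips stand 17 mm ahead of it and the grasp point (between the pads) lies 2 mm behind it (env.tip_reach is the distance from the TCP to the fingertips, in m); z points along the fingers, y is the line along which they close (so a half turn about z gives the same grasp; the last joint's range is limited). The gripper opens to 87 mm and grips with 3 to 60 N. Pads are 19 mm wide; open, the fingers measure 117 mm over their backs; the gripper's body (75 mm by 190 mm) begins 51 mm behind the grasp point.
Start: joints at [-78.719, 26.849, -2.785, 87.806, 1.381, 65.374, -4.715], TCP at [0.151, 0.658, 0.24] pointing down, gripper open.
Joint ranges: [-148.3, 148.3], [-19.14, 114.17], [-79.39, 73.82], [5.75, 140.21], [-59.74, 239.74], [12.07, 113.84], [-152.46, 152.46]. Speed limits (degrees/s): [147.25, 147.25, 180, 180, 180, 180, 180].

INTERFACE

Orientations are given as [roll, pitch, yaw] about the fixed x, y, z axes, in that order (R = Rz(yaw) Ry(pitch) Rx(roll)).
In Python, from rig import telemetry, camera, calibration, workorder, spotter, env gives the robot as it stands.
- The arm moves only by the tool step_arm, never from a script. Its argument "moves" is a list of rows, each an object of numbers: "wx", "wy", "wz": the turn, a rotation vector about the tool's x, y, z in rad; "x", "y", "z": the shift along the tool's x, y, z in cm; "fingers": the opening, from 0 (shut) to 1 (fully open). In form: [{"wx": .., "wy": .., "wz": .., "x": .., "y": .., "z": .., "fingers": ..}, ...]. A call has 1 to 10 rows; each row is the pose to reach, as a shift and turn from the pose commanded when the call began, along the tool's axes at that moment; what a row does not reach only later rows make up. A row lasts 1/12 s, in which the tool goes at most 41.7 mm and 7.16 degrees, less where a joint would pass 70% of its speed; a pose out of reach is approached as far as the arm can. A call with a gripper value outside its range is refused whole. The fingers move at their own pace and stop on an object; the grip force is fixed at half the most. Time passes only in rows, so rows that repeat a pose let the fingers close. It gives the time, the measured TCP pose, the force, the opening and the grip force at its end, in the units of the state.
- telemetry.read_state(): the state, without advancing time (a new reading comes with each control period).
- camera(name): name is "scene" or "top" or "wrist"; returns the picture (384x512x3 uint8, red, green, blue); there is no depth.
- calibration(name): a dict with "vertical_fov" (degrees; the focal length in pixels is half the picture's height over the tangent of half this angle, whatever the lens; pixels are square), "cx", "cy" (the principal point, pixels), "k1" (the pictures are not rectified: a ray, as slopes to the right and down, at radius r is drawn at 1 + k1 r^2 times it, then the intrinsics apply), "R" (3x3) and "t" (3): a world point X has camera coordinates R X + t. Camera axes: x right, y down, z forward; pixel columns grow to the right and rows downward; lengths in m; the calibration is good to about 2 mm. A picture is of the moment at which its call begins: read the wrist's pose just before it. calibration takes no time and is no camera call; for the wrist camera it gives the pose at the moment of the call.
- workorder.job_done(): hands the job in; it is judged then, once.
Trained networks look in the newest picture that a camera, given by its name, has taken for a name from the list of things; names that differ only in an ending like _2 or _b are one class to them, and where a whole thing is asked for, a point or a joint stands for the part that bears it (a point fixed in the world has none). Each returns a list of dicts, best first, with "confidence" (0 to 1); they miss things now and then, are a little off and sometimes report something else, mostly with a low value. They report only what shows in the picture. A call takes as long as a camera call. They do not tell look-alikes from the thing itself.
- spotter.trace(camera, target): "pixels" (384x512 bool, what is visible of it) and "xy" ([column, row] in pixels, amid what is visible of it).
- spotter.tip_of(camera, target): "xy" ([column, row] in pixels: a listed point, or the origin of a listed thing).
The state is a dict: "time_s": time; "joints": joint angles; "qvel": joint speeds; "joint_efforts": joint torques, N m; "ee_pos": TCP position; "orientation": TCP orientation; "force": force on the tool from outside, world axes, zero at the start; "wrist_torque": the same for the moment, N m; "gripper_width": finger opening in m; "grasp_force": force on a finger pad.
Only numpy, scipy, OpenCV 4.12 (cv2) and the standard library are available. Lean on these libraries where they do the work, as an engineer would, in place of code of your own. Each camera call takes 0.05 s, during which the arm holds its last target. There are 200 camera calls.

## Working session

There is one attempt and no reset: what is moved stays moved. The work goes in short steps, Python scripts to look and compute and a tool call to move; the robot and the scene stay as the last step left them, time stands still between calls to the robot, and variables do not carry over. Pictures are saved under pics/ and viewed, at most 10 in all, crops included, and the job is handed in when it is done.

Besides the shell and the picture viewer there is one more tool, called after ">>>" as a command line: name --argument value ..., lists and objects as JSON in quotes. step_arm: Moves the arm, as the interface text tells. Its arguments: {"type":"object","properties":{"moves":{"type":"array"}},"required":["moves"]}

```bash
mkdir -p pics; ls
cat > h.py <<'E'
import numpy as np, cv2
from rig import telemetry, camera, calibration, workorder, spotter, env
def ray(c,uv):
    f=192/np.tan(np.radians(c["vertical_fov"])/2)
    d=(np.array(uv,float)-[c["cx"],c["cy"]])/f
    s=d.copy()
    for _ in range(30): s=d/(1+c["k1"]*(s@s))
    R=np.array(c["R"]);t=np.array(c["t"])
    return -R.T@t, R.T@np.array([s[0],s[1],1])
def at_z(c,uv,z):
    o,v=ray(c,uv); return o+v*(z-o[2])/v[2]
def proj(c,X):
    f=192/np.tan(np.radians(c["vertical_fov"])/2)
    p=np.array(c["R"])@np.array(X)+np.array(c["t"]); s=p[:2]/p[2]
    return s*(1+c["k1"]*(s@s))*f+[c["cx"],c["cy"]]
def tri(rays):
    A=0;b=0
    for o,v in rays:
        v=v/np.linalg.norm(v);P=np.eye(3)-np.outer(v,v);A=A+P;b=b+P@o
    return np.linalg.solve(A,b)
def save(n,im): cv2.imwrite(f"pics/{n}.png",im[:,:,::-1])
E
python3 - <<'E'
from h import *
ims=[]
for n in("scene","top"):
    im=camera(n); cv2.imwrite(f"pics/{n}0.png",im[:,:,::-1])
    c=calibration(n); print(n,c["vertical_fov"],c["k1"],np.round(-np.array(c["R"]).T@np.array(c["t"]),3))
    for th in("spare_flask","buffer_bottle","shaker","clamp_bar","flask","rack","anchor","anchor_grip","anchor_seat"):
        r=spotter.tip_of(n,th); print(th,[(round(x["confidence"],2),np.round(x["xy"],1).tolist()) for x in r[:4]])
print(telemetry.read_state())
E
```

```text
pics
scene 51.02757727721943 -0.11790559382130272 [0.261 0.744 0.529]
spare_flask [(0.69, [188.4, 242.7])]
buffer_bottle [(0.86, [148.1, 262.6])]
shaker [(0.82, [309.4, 188.3])]
clamp_bar [(0.85, [335.3, 163.2]), (0.56, [298.5, 162.4])]
flask [(0.97, [300.5, 162.5]), (0.4, [247.9, 299.5])]
rack [(0.86, [246.2, 296.1]), (0.22, [260.1, 257.0])]
anchor [(0.88, [257.1, 228.3]), (0.84, [259.7, 264.7]), (0.53, [222.1, 240.8])]
anchor_grip [(0.96, [254.0, 218.8]), (0.93, [260.5, 256.8]), (0.68, [220.3, 238.2])]
anchor_seat [(0.81, [339.4, 158.7])]
top 45.6799707156906 -0.05152416516304416 [0.516 0.109 0.968]
spare_flask [(0.55, [200.9, 152.4])]
buffer_bottle [(0.74, [155.7, 144.7]), (0.25, [170.4, 246.2])]
shaker [(0.61, [352.1, 227.4]), (0.32, [203.5, 153.2])]
clamp_bar [(0.72, [371.9, 260.9]), (0.64, [355.8, 226.2])]
flask [(0.74, [356.6, 212.7])]
rack [(0.56, [152.4, 239.1])]
anchor [(0.65, [226.0, 217.9]), (0.61, [168.5, 245.2]), (0.47, [199.1, 191.5])]
anchor_grip [(0.78, [166.7, 247.1]), (0.62, [221.5, 211.4]), (0.44, [195.5, 197.5])]
anchor_seat [(0.76, [374.4, 259.3]), (0.63, [167.0, 244.8])]
{'time_s': 1.0, 'joints': array([-78.72002336,  26.84718409,  -2.78411244,  87.80398164,
         1.38055842,  65.37421135,  -4.71577944]), 'qvel': array([-0.01158071,  0.04464964, -0.00970788, -0.02726833,  0.00463202,
        0.04458262,  0.01033034]), 'joint_efforts': array([ 3.58135258e-04, -5.07836473e+01, -8.03992082e-02, -2.36464298e+01,
       -6.11326424e-02,  3.09526396e-02,  9.57284811e-06]), 'ee_pos': array([0.1510709 , 0.65791179, 0.23960521]), 'orientation': array([ 1.79991985e+02, -2.55764843e-03,  1.67063845e+02]), 'force': array([-0.38971427, -0.03062562, -0.52255366]), 'wrist_torque': array([-0.04808819,  0.00231447,  0.0659091 ]), 'grasp_force': 0.0, 'gripper_width': 0.08700341423651077}
```

Run:
```python
import cv2
for n in("scene","top"):
    a=cv2.imread(f"pics/{n}0.png"); cv2.imwrite(f"pics/{n}0b.png",cv2.resize(a,(800,600),interpolation=cv2.INTER_CUBIC))
```

```text
(no output)
```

View pics/scene0b.png

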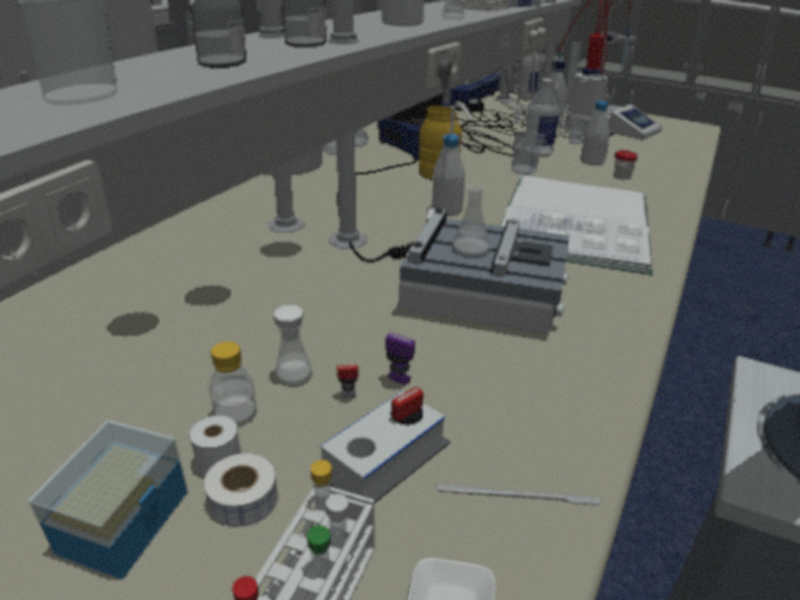

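View pics/top0b.png

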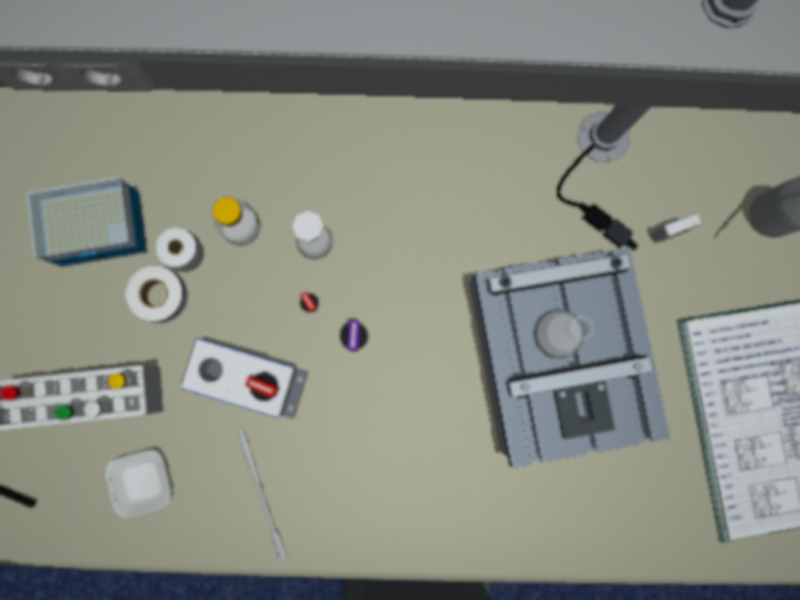

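The scene view shows the large red anchor in the rack's near hole, at about (408,405) of 800x600. The small red one and the purple one stand loose. The top view has the anchor at (262,385), the clamp bar's foot hole at (583,403), the flask at (560,333) and the back bar at (560,272). Next I'll measure these.

```bash
cat > m.py <<'E'
from h import *
ct=calibration("top");cs=calibration("scene")
im=camera("top"); ims=camera("scene")
S=.64
# top features in 800x600 view -> px
P=lambda u,v:(u*S,v*S)
def redcomp(im,near,r=22):
    hsv=cv2.cvtColor(im,cv2.COLOR_RGB2HSV)
    m=(((hsv[...,0]<8)|(hsv[...,0]>172))&(hsv[...,1]>140)&(hsv[...,2]>60)).astype(np.uint8)
    n,l,st,ce=cv2.connectedComponentsWithStats(m)
    k=min((i for i in range(1,n) if st[i,4]>15),key=lambda i:np.hypot(*(ce[i]-near)))
    return l==k,ce[k]
m,ce=redcomp(im,(168,246)); m2,ce2=redcomp(ims,(260,257))
ys,xs=np.nonzero(m); W=np.array([at_z(ct,(x,y),.083)[:2] for x,y in zip(xs,ys)])
(cc,sz,an)=cv2.minAreaRect(W.astype(np.float32)*1000); print("handle rect",cc,sz,an)
ev,V=np.linalg.eigh(np.cov(W.T)); print("handle dir",np.degrees(np.arctan2(V[1,1],V[0,1]))%180, W.mean(0), m.sum())
print("tri handle",tri([ray(ct,ce),ray(cs,ce2)]),ce,ce2)
for n,c in(("top",ct),("scene",cs)):
  pass
for th,z in(("rack",.054),("clamp_bar",.1),("deck",.088),("flask",.09),("buffer_bottle",.05),("spare_flask",.05)):
    for r in spotter.trace("top",th)[:2]:
        ys,xs=np.nonzero(r["pixels"]); W=np.array([at_z(ct,(x,y),z)[:2] for x,y in zip(xs,ys)])
        rc=cv2.minAreaRect(W.astype(np.float32)*1000); print(th,round(r["confidence"],2),np.round(rc[0],1),np.round(rc[1],1),round(rc[2],1),np.round(cv2.boxPoints(rc)).tolist())
for n,uv,z in(("seat hole",P(583,403),.092),("bar L end front",P(512,392),.11),("bar R end front",P(651,370),.11),("back bar L",P(492,290),.11),("back bar R",P(630,268),.11),("bar Ltop",P(510,380),.11),("bar Rtop",P(649,358),.11),
 ("deck FL",P(513,467),.088),("deck FR",P(667,438),.088)):
    print(n,np.round(at_z(ct,uv,z),4))
for th in("flask","spare_flask","buffer_bottle","shaker","anchor_seat"):
    a=spotter.tip_of("top",th);b=spotter.tip_of("scene",th)
    if a and b: print(th,np.round(tri([ray(ct,a[0]["xy"]),ray(cs,b[0]["xy"])]),4))
z=cv2.resize(im[150:310,290:440],None,fx=4,fy=4,interpolation=cv2.INTER_CUBIC); save("deckzoom",z)
E
python3 m.py
```

```text
handle rect (502.948486328125, 251.93601989746094) (35.84000778198242, 17.523130416870117) 68.79471588134766
handle dir 64.98085890397073 [0.5030248  0.25008457] 108
tri handle [0.50224804 0.25233039 0.06736378] [168.03703704 247.30555556] [260.57291667 258.796875  ]
rack 0.66 [512.  280.7] [150.8  68.6] 75.5 [[460.0, 216.0], [526.0, 199.0], [564.0, 345.0], [498.0, 362.0]]
clamp_bar 0.66 [ 498.1 -144. ] [ 85.9 181.3] 11.8 [[437.0, -64.0], [475.0, -242.0], [559.0, -224.0], [522.0, -46.0]]
deck 0.98 [ 551.8 -129. ] [245.9 205.8] 11.8 [[410.0, -54.0], [453.0, -255.0], [693.0, -205.0], [651.0, -3.0]]
flask 0.96 [ 582.4 -117.5] [61.4 71.3] 46.2 [[535.0, -115.0], [587.0, -164.0], [629.0, -120.0], [578.0, -71.0]]
buffer_bottle 0.66 [ 553.  -137.1] [254.9 222.2] 11.6 [[406.0, -54.0], [451.0, -272.0], [700.0, -220.0], [655.0, -3.0]]
buffer_bottle 0.61 [717.2 302. ] [65.8 58.5] 77.4 [[681.0, 276.0], [739.0, 263.0], [753.0, 328.0], [696.0, 340.0]]
spare_flask 0.92 [700.4 203.4] [65.7 46.1] 40.2 [[660.0, 200.0], [690.0, 165.0], [740.0, 207.0], [711.0, 242.0]]
seat hole [ 0.4936 -0.1445  0.092 ]
bar L end front [ 0.5051 -0.0532  0.11  ]
bar R end front [ 0.5357 -0.2229  0.11  ]
back bar L [ 0.6278 -0.0276  0.11  ]
back bar R [ 0.6602 -0.1983  0.11  ]
bar Ltop [ 0.5194 -0.0506  0.11  ]
bar Rtop [ 0.5502 -0.2206  0.11  ]
deck FL [ 0.414  -0.0596  0.088 ]
deck FR [ 0.453  -0.2508  0.088 ]
flask [ 0.5776 -0.1216  0.0795]
spare_flask [ 0.705   0.2036 -0.0077]
buffer_bottle [0.7204 0.3057 0.003 ]
shaker [ 0.5593 -0.1334 -0.0026]
anchor_seat [ 0.4919 -0.1438  0.0978]
```

View pics/deckzoom.png

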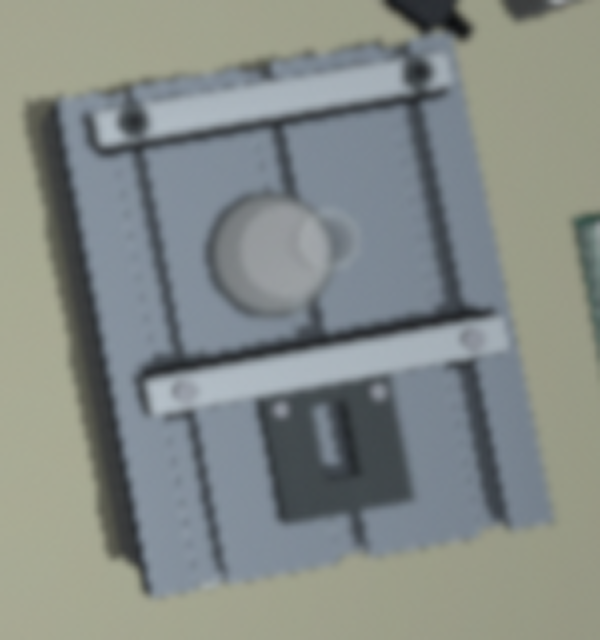

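The zoom shows the foot hole at zoom px ~(333,438), the foot corners, the bar top and the flask between the bars. I'll fit the shaker and bar pose to these.

```bash
cat > fit.py <<'E'
from h import *
from scipy.optimize import least_squares
c=calibration("top")
bar=[((283,523),(-35,32,8)),((412,500),(-35,-32,8)),((262,400),(27,32,8)),((390,378),(27,-32,8)),((333,438),(0,0,8)),((152,413),(27,88,22)),((508,345),(27,-88,22))]
dk=[((150,595),(-120,100,0)),((553,522),(-120,-100,0)),((95,133),(None,88,22)),((450,76),(None,-88,22)),((278,125),(85,0,0)),((360,548),(-118,0,0))]
def res(p):
    X,Y,a,b,xb=p; R=np.array([[np.cos(a),-np.sin(a)],[np.sin(a),np.cos(a)]]); o=[]
    for (u,v),q in bar+dk:
        q=np.array([xb if t is None else t for t in q],float)/[1000]*3 if 0 else np.array([xb*1000 if t is None else t for t in q],float)/1000
        if ((u,v),) and any((u,v)==w[0] for w in bar): q[0]+=b
        w=R@q[:2]+[X,Y]; o+=list(proj(c,[*w,q[2]+.088])-[290+u/4,150+v/4])
    return np.array(o)
r=least_squares(res,[.555,-.133,.19,-.06,.095],loss="soft_l1",f_scale=1)
X,Y,a,b,_=r.x; print(np.round(r.x,4),np.degrees(a)); print(np.round(res(r.x).reshape(-1,2),1).tolist())
f=lambda d:np.round([X+d*np.cos(a),Y+d*np.sin(a)],4)
print("hole",f(b),"front face",f(b+.027),"snug hole",f(-.027),"travel",-.027-b)
E
python3 fit.py
```

```text
[ 0.5526 -0.1321  0.1987 -0.0633  0.0984] 11.38210175189816
[[0.3, 0.2], [0.6, -0.1], [-0.7, -1.4], [-0.3, -1.8], [0.5, 0.2], [-0.5, 0.6], [1.0, 1.3], [-0.1, -0.5], [0.1, -1.0], [0.5, 0.3], [1.0, -0.6], [-1.8, 3.0], [-1.9, 0.8]]
hole [ 0.4905 -0.1446] front face [ 0.5169 -0.1392] snug hole [ 0.5261 -0.1374] travel 0.03634033063991156
```

```bash
cat > go.py <<'E'
import sys; from h import *
from scipy.spatial.transform import Rotation as Ro
s=telemetry.read_state(); R=Ro.from_euler("xyz",s["orientation"],degrees=True)
p=np.array([float(v) for v in sys.argv[1:4]])
T=Ro.from_euler("xyz",[180,0,float(sys.argv[4])],degrees=True)
print("xyz cm",np.round(R.inv().apply(p-s["ee_pos"])*100,2),"w",np.round((R.inv()*T).as_rotvec(),4),"t",s["time_s"],np.round(s["joints"],1),s["ee_pos"],s["orientation"],s["force"])
E
python3 go.py 0.50 0.25 0.24 191.4
```

```text
xyz cm [-43.14 -31.94  -0.05] w [ 1.000e-04 -0.000e+00 -4.247e-01] t 1.9 [-78.7  26.8  -2.8  87.8   1.4  65.4  -4.7] [0.15105684 0.65788962 0.23956502] [ 1.79996311e+02 -3.17043955e-03  1.67065121e+02] [1.02787008 0.10776671 0.61052583]
```

>>> step_arm --moves '[{"x":-43.1,"y":-31.9,"z":0,"wz":-0.425,"fingers":0},{"x":-43.1,"y":-31.9,"z":0,"wz":-0.425,"fingers":0},{"x":-43.1,"y":-31.9,"z":0,"wz":-0.425,"fingers":0},{"x":-43.1,"y":-31.9,"z":0,"wz":-0.425,"fingers":0},{"x":-43.1,"y":-31.9,"z":0,"wz":-0.425,"fingers":0},{"x":-43.1,"y":-31.9,"z":0,"wz":-0.425,"fingers":0},{"x":-43.1,"y":-31.9,"z":0,"wz":-0.425,"fingers":0},{"x":-43.1,"y":-31.9,"z":0,"wz":-0.425,"fingers":0},{"x":-43.1,"y":-31.9,"z":0,"wz":-0.425,"fingers":0},{"x":-43.1,"y":-31.9,"z":0,"wz":-0.425,"fingers":0}]'

```text
validation failed for argument at $.mo...
```

```bash
python3 go.py 0.4875 -0.1451 0.24 191.4
```

```text
xyz cm [-5.076e+01 -7.073e+01 -5.000e-02] w [ 1.000e-04 -0.000e+00 -4.247e-01] t 1.9 [-78.7  26.8  -2.8  87.8   1.4  65.4  -4.7] [0.15105684 0.65788962 0.23956502] [ 1.79996311e+02 -3.17043955e-03  1.67065121e+02] [1.02787008 0.10776671 0.61052583]
```

>>> step_arm --moves '[{"wx":0,"wy":0,"wz":-0.1,"x":-4,"y":-3,"z":0,"fingers":0}]'

```text
time_s: 1.98
ee_pos: [0.1696, 0.6312, 0.2391]
orientation: [179.8, -0.3, 173.6]
force: [-0.6, 0.3, -0.1]
gripper_width: 0.0848
grasp_force: 0.0
```

>>> step_arm --moves '[{"wx":0,"wy":0,"wz":-0.325,"x":-35.5,"y":-33.0,"z":0,"fingers":0},{"wx":0,"wy":0,"wz":-0.325,"x":-35.5,"y":-33.0,"z":0,"fingers":0},{"wx":0,"wy":0,"wz":-0.325,"x":-35.5,"y":-33.0,"z":0,"fingers":0},{"wx":0,"wy":0,"wz":-0.325,"x":-35.5,"y":-33.0,"z":0,"fingers":0},{"wx":0,"wy":0,"wz":-0.325,"x":-35.5,"y":-33.0,"z":0,"fingers":0},{"wx":0,"wy":0,"wz":-0.325,"x":-35.5,"y":-33.0,"z":0,"fingers":0},{"wx":0,"wy":0,"wz":-0.325,"x":-35.5,"y":-33.0,"z":0,"fingers":0},{"wx":0,"wy":0,"wz":-0.325,"x":-35.5,"y":-33.0,"z":0,"fingers":0},{"wx":0,"wy":0,"wz":-0.325,"x":-35.5,"y":-33.0,"z":0,"fingers":0},{"wx":0,"wy":0,"wz":-0.325,"x":-35.5,"y":-33.0,"z":0,"fingers":0}]'

```text
time_s: 2.82
ee_pos: [0.4462, 0.3046, 0.24]
orientation: [180.0, 0.0, -168.6]
force: [0.3, -0.2, 0.6]
gripper_width: 0.0218
grasp_force: 0.0
```

```bash
python3 go.py 0.50 0.25 0.24 191.4;  python3 go.py 0.4875 -0.1451 0.24 191.4
```

```text
xyz cm [-4.19 -6.42 -0.  ] w [0.0006 0.0008 0.0003] t 2.8167 [-40.2  14.2   1.7 106.4  -0.5  59.4  63.1] [0.44622822 0.30461487 0.23997693] [ 1.79966881e+02  4.77608585e-02 -1.68582836e+02] [ 0.27212512 -0.20507755  0.60283185]
xyz cm [ 4.86e+00 -4.49e+01 -3.00e-02] w [0.0006 0.0008 0.0003] t 2.8167 [-40.2  14.2   1.7 106.4  -0.5  59.4  63.1] [0.44622822 0.30461487 0.23997693] [ 1.79966881e+02  4.77608585e-02 -1.68582836e+02] [ 0.27212512 -0.20507755  0.60283185]
```

>>> step_arm --moves '[{"wx":0,"wy":0,"wz":0,"x":-1,"y":-15,"z":0,"fingers":0},{"wx":0,"wy":0,"wz":0,"x":-1,"y":-15,"z":0,"fingers":0},{"wx":0,"wy":0,"wz":0,"x":-1,"y":-15,"z":0,"fingers":0},{"wx":0,"wy":0,"wz":0,"x":4.9,"y":-44.9,"z":0,"fingers":0},{"wx":0,"wy":0,"wz":0,"x":4.9,"y":-44.9,"z":0,"fingers":0},{"wx":0,"wy":0,"wz":0,"x":4.9,"y":-44.9,"z":0,"fingers":0},{"wx":0,"wy":0,"wz":0,"x":4.9,"y":-44.9,"z":0,"fingers":0},{"wx":0,"wy":0,"wz":0,"x":4.9,"y":-44.9,"z":0,"fingers":0},{"wx":0,"wy":0,"wz":0,"x":4.9,"y":-44.9,"z":0,"fingers":0},{"wx":0,"wy":0,"wz":0,"x":4.9,"y":-44.9,"z":0,"fingers":0}]'

```text
time_s: 3.65
ee_pos: [0.4848, -0.1078, 0.24]
orientation: [180.0, 0.1, -168.6]
force: [1.0, 0.3, -0.0]
gripper_width: 0.0002
grasp_force: 0.0
```

```bash
python3 go.py 0.4875 -0.1451 0.24 191.4
```

```text
xyz cm [ 0.47 -3.71 -0.  ] w [0.     0.0012 0.0005] t 3.65 [ -7.8  10.   17.7 112.4  -3.6  58.1 113. ] [ 0.48479826 -0.10780947  0.23999085] [ 1.79997594e+02  6.84753049e-02 -1.68570919e+02] [ 0.97125716  0.31895216 -0.01054172]
```

>>> step_arm --moves '[{"wx":0,"wy":0,"wz":0,"x":0.5,"y":-3.7,"z":0,"fingers":0},{"wx":0,"wy":0,"wz":0,"x":0.5,"y":-3.7,"z":3,"fingers":0},{"wx":0,"wy":0,"wz":0,"x":0.5,"y":-3.7,"z":6,"fingers":0},{"wx":0,"wy":0,"wz":0,"x":0.5,"y":-3.7,"z":9,"fingers":0},{"wx":0,"wy":0,"wz":0,"x":0.5,"y":-3.7,"z":11,"fingers":0},{"wx":0,"wy":0,"wz":0,"x":0.5,"y":-3.7,"z":11.8,"fingers":0},{"wx":0,"wy":0,"wz":0,"x":0.5,"y":-3.7,"z":12.3,"fingers":0},{"wx":0,"wy":0,"wz":0,"x":0.5,"y":-3.7,"z":12.3,"fingers":0},{"wx":0,"wy":0,"wz":0,"x":0.5,"y":-3.7,"z":12.3,"fingers":0}]'

```text
time_s: 4.4
ee_pos: [0.4884, -0.1433, 0.1175]
orientation: [-180.0, 0.1, -168.6]
force: [0.6, -0.3, -0.3]
gripper_width: 0.0005
grasp_force: 0.0
```

```bash
python3 go.py 0.543 -0.134 0.117 191.4
python3 - <<'E'
from h import *
save("w1",camera("wrist")); save("t1",cv2.resize(camera("top")[140:310,280:450],None,fx=3,fy=3))
cv2.imwrite("pics/j1.png",np.hstack([cv2.resize(cv2.imread("pics/w1.png"),(400,300)),cv2.resize(cv2.imread("pics/t1.png"),(400,300))]))
E
```

```text
xyz cm [-5.54 -0.17  0.06] w [-0.0006  0.0019  0.0004] t 4.4 [ -2.5  20.5  17.3 118.   -8.9  42.6 121.8] [ 0.48838841 -0.14328846  0.11752598] [-1.79963533e+02  1.06872351e-01 -1.68578904e+02] [ 0.61800203 -0.26894308 -0.33830708]
```

View pics/j1.png

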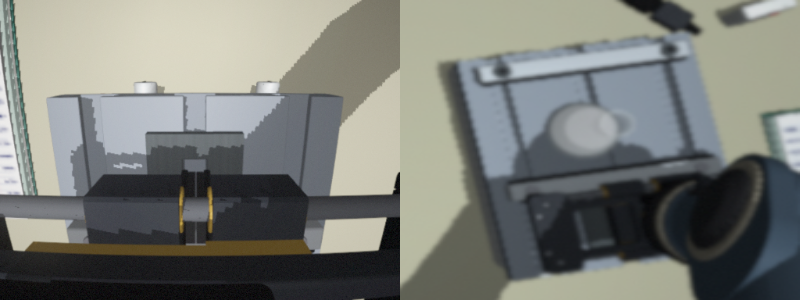

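Left is the wrist view with the shut fingers over the foot, just ahead of the crossbar. Right is the top view, with the flask still centred between the bars. Now pushing gently.

>>> step_arm --moves '[{"wx":0,"wy":0,"wz":0,"x":-0.5,"y":-0.1,"z":0,"fingers":0},{"wx":0,"wy":0,"wz":0,"x":-1.0,"y":-0.2,"z":0,"fingers":0},{"wx":0,"wy":0,"wz":0,"x":-1.3,"y":-0.2,"z":0,"fingers":0},{"wx":0,"wy":0,"wz":0,"x":-1.6,"y":-0.2,"z":0,"fingers":0},{"wx":0,"wy":0,"wz":0,"x":-1.9,"y":-0.2,"z":0,"fingers":0},{"wx":0,"wy":0,"wz":0,"x":-2.2,"y":-0.2,"z":0,"fingers":0},{"wx":0,"wy":0,"wz":0,"x":-2.5,"y":-0.2,"z":0,"fingers":0},{"wx":0,"wy":0,"wz":0,"x":-2.8,"y":-0.2,"z":0,"fingers":0},{"wx":0,"wy":0,"wz":0,"x":-3.0,"y":-0.2,"z":0,"fingers":0}]'

```text
time_s: 5.25
ee_pos: [0.5172, -0.1391, 0.1163]
orientation: [180.0, -0.0, -168.6]
force: [-2.4, -1.0, 1.5]
gripper_width: 0.0005
grasp_force: 1.3
```

>>> step_arm --moves '[{"wx":0,"wy":0,"wz":0,"x":-0.2,"y":0,"z":-0.05,"fingers":0},{"wx":0,"wy":0,"wz":0,"x":-0.4,"y":0,"z":-0.05,"fingers":0},{"wx":0,"wy":0,"wz":0,"x":-0.6,"y":0,"z":-0.05,"fingers":0},{"wx":0,"wy":0,"wz":0,"x":-0.8,"y":0,"z":-0.05,"fingers":0},{"wx":0,"wy":0,"wz":0,"x":-1.0,"y":0,"z":-0.05,"fingers":0},{"wx":0,"wy":0,"wz":0,"x":-1.2,"y":0,"z":-0.05,"fingers":0},{"wx":0,"wy":0,"wz":0,"x":-1.4,"y":0,"z":-0.05,"fingers":0},{"wx":0,"wy":0,"wz":0,"x":-1.6,"y":0,"z":-0.05,"fingers":0}]'

```text
time_s: 5.92
ee_pos: [0.533, -0.1358, 0.1169]
orientation: [180.0, -0.0, -168.6]
force: [-2.2, -0.7, -2.3]
gripper_width: 0.0002
grasp_force: 1.6
```

```bash
python3 go.py 0.543 -0.134 0.117 191.4
python3 - <<'E'
from h import *
save("t2",cv2.resize(camera("top")[140:260,310:430],None,fx=4,fy=4,interpolation=cv2.INTER_CUBIC)); save("s2",cv2.resize(camera("scene")[90:210,240:390],None,fx=3.2,fy=4,interpolation=cv2.INTER_CUBIC))
a=cv2.imread("pics/t2.png");b=cv2.imread("pics/s2.png"); cv2.imwrite("pics/j2.png",cv2.resize(np.hstack([a,b]),(800,400)))
E
```

```text
xyz cm [-1.02 -0.02 -0.01] w [ 0.0003 -0.0004  0.0003] t 5.9167 [ -3.3  23.9  16.9 112.7  -9.6  44.8 120.5] [ 0.53299759 -0.1358044   0.11686223] [ 1.79980337e+02 -2.34439525e-02 -1.68583251e+02] [-2.24325019 -0.68411961 -2.33489492]
```

View pics/j2.png

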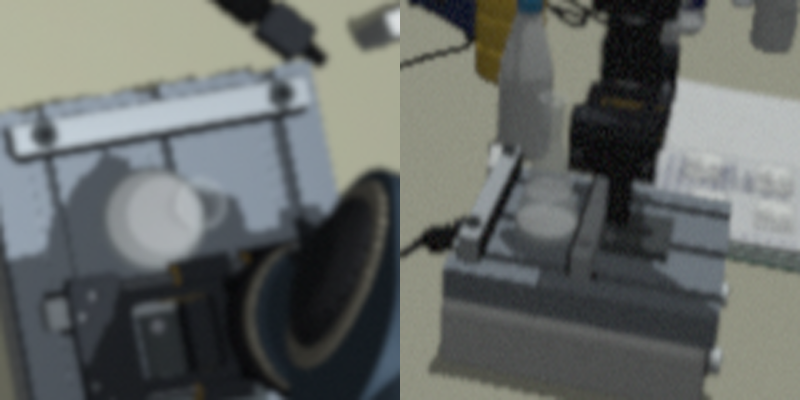

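The flask stands upright, about 10 mm from the back bar. I'll keep going in smaller steps.

>>> step_arm --moves '[{"wx":0,"wy":0,"wz":0,"x":-0.15,"y":0,"z":0,"fingers":0},{"wx":0,"wy":0,"wz":0,"x":-0.3,"y":0,"z":0,"fingers":0},{"wx":0,"wy":0,"wz":0,"x":-0.45,"y":0,"z":0,"fingers":0},{"wx":0,"wy":0,"wz":0,"x":-0.55,"y":0,"z":0,"fingers":0},{"wx":0,"wy":0,"wz":0,"x":-0.65,"y":0,"z":0,"fingers":0}]'

```text
time_s: 6.43
ee_pos: [0.5395, -0.1345, 0.1171]
orientation: [180.0, 0.0, -168.6]
force: [-3.4, -0.3, -1.5]
gripper_width: 0.0005
grasp_force: 1.6
```

>>> step_arm --moves '[{"wx":0,"wy":0,"wz":0,"x":-0.1,"y":0,"z":0,"fingers":0},{"wx":0,"wy":0,"wz":0,"x":-0.15,"y":0,"z":0,"fingers":0}]'

```text
time_s: 6.6
ee_pos: [0.541, -0.1342, 0.1171]
orientation: [180.0, 0.0, -168.6]
force: [-3.8, -0.5, -1.6]
gripper_width: 0.0002
grasp_force: 1.6
```

>>> step_arm --moves '[{"wx":0,"wy":0,"wz":0,"x":-0.05,"y":0,"z":0,"fingers":0},{"wx":0,"wy":0,"wz":0,"x":-0.1,"y":0,"z":0,"fingers":0}]'

```text
time_s: 6.77
ee_pos: [0.5418, -0.134, 0.1171]
orientation: [180.0, 0.0, -168.6]
force: [-2.7, 0.8, -0.3]
gripper_width: 0.0004
grasp_force: 1.6
```

>>> step_arm --moves '[{"wx":0,"wy":0,"wz":0,"x":-0.05,"y":0,"z":0,"fingers":0},{"wx":0,"wy":0,"wz":0,"x":-0.1,"y":0,"z":0,"fingers":0}]'

```text
time_s: 6.93
ee_pos: [0.5428, -0.1338, 0.1171]
orientation: [180.0, 0.0, -168.6]
force: [-3.6, 1.0, -0.7]
gripper_width: 0.0002
grasp_force: 1.6
```

>>> step_arm --moves '[{"wx":0,"wy":0,"wz":0,"x":-0.05,"y":0,"z":0,"fingers":0},{"wx":0,"wy":0,"wz":0,"x":-0.05,"y":0,"z":0,"fingers":0}]'

```text
time_s: 7.1
ee_pos: [0.5434, -0.1337, 0.117]
orientation: [180.0, 0.0, -168.6]
force: [-2.8, 1.3, -1.0]
gripper_width: 0.0003
grasp_force: 1.4
```

Run:
```python
from h import *
save("t3",cv2.resize(camera("top")[140:260,310:430],None,fx=5,fy=5,interpolation=cv2.INTER_CUBIC))
print(telemetry.read_state()["force"])
```

```text
[-2.45006951  0.95213454 -0.99512931]
```

View pics/t3.png

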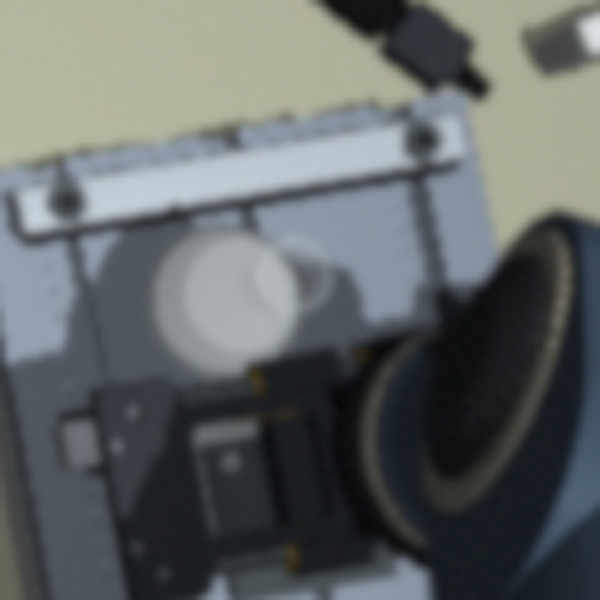

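The flask's edge is at v≈232 and the back bar's rubber at v≈212. Allowing for parallax, about 5 mm remain.

>>> step_arm --moves '[{"wx":0,"wy":0,"wz":0,"x":-0.1,"y":0,"z":0,"fingers":0},{"wx":0,"wy":0,"wz":0,"x":-0.2,"y":0,"z":0,"fingers":0}]'

```text
time_s: 7.32
ee_pos: [0.5452, -0.1333, 0.1171]
orientation: [180.0, -0.0, -168.6]
force: [-3.9, 1.6, 0.8]
gripper_width: 0.0005
grasp_force: 1.6
```

>>> step_arm --moves '[{"wx":0,"wy":0,"wz":0,"x":-0.05,"y":0,"z":0,"fingers":0},{"wx":0,"wy":0,"wz":0,"x":-0.1,"y":0,"z":0,"fingers":0}]'

```text
time_s: 7.48
ee_pos: [0.5463, -0.1331, 0.117]
orientation: [180.0, -0.0, -168.6]
force: [-3.3, 1.8, 1.2]
gripper_width: 0.0003
grasp_force: 1.6
```

>>> step_arm --moves '[{"wx":0,"wy":0,"wz":0,"x":-0.05,"y":0,"z":0,"fingers":0},{"wx":0,"wy":0,"wz":0,"x":-0.1,"y":0,"z":0,"fingers":0}]'

```text
time_s: 7.65
ee_pos: [0.5469, -0.133, 0.117]
orientation: [180.0, -0.0, -168.6]
force: [-4.8, 2.0, 2.5]
gripper_width: 0.0004
grasp_force: 2.3
```

>>> step_arm --moves '[{"wx":0,"wy":0,"wz":0,"x":-0.03,"y":0,"z":0,"fingers":0}]'

```text
time_s: 7.73
ee_pos: [0.547, -0.133, 0.117]
orientation: [180.0, -0.1, -168.6]
force: [-5.8, 1.1, 3.3]
gripper_width: 0.0007
grasp_force: 2.5
```

Run:
```python
from h import *
for i in range(4):
    im=camera("top"); s=telemetry.read_state(); print(np.round(s["force"],1),s["grasp_force"],np.round(s["ee_pos"],4))
save("t4",cv2.resize(im[140:260,310:430],None,fx=5,fy=5,interpolation=cv2.INTER_CUBIC))
```

```text
[-5.4  0.8  3. ] 2.3230237886309624 [ 0.547 -0.133  0.117]
[-5.2  1.6  2.5] 2.289134468883276 [ 0.547 -0.133  0.117]
[-4.2  2.   2.6] 2.273816540837288 [ 0.547 -0.133  0.117]
[-6.2  1.8  2.4] 2.268285546451807 [ 0.547 -0.133  0.117]
```

View pics/t4.png

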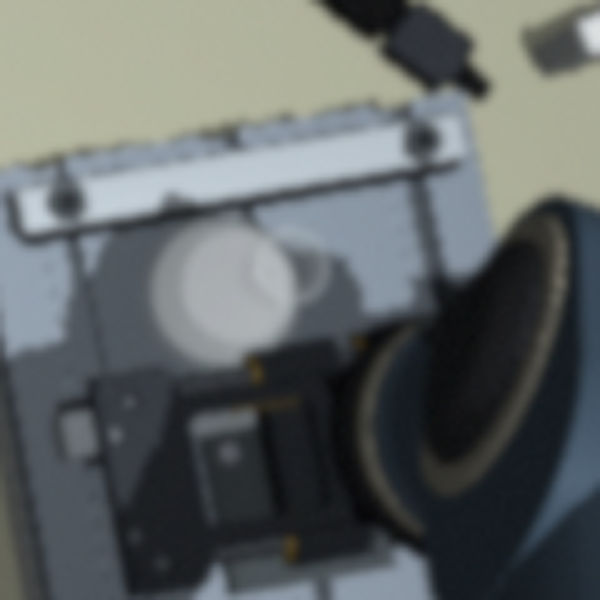

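The force has risen to 5–6 N and the bar has stopped, so the flask is snug (its edge at v≈215, the bar at ~210). I'll withdraw and go to the rack.

>>> step_arm --moves '[{"wx":0,"wy":0,"wz":0,"x":0.5,"y":0,"z":0,"fingers":0},{"wx":0,"wy":0,"wz":0,"x":2,"y":0,"z":0,"fingers":0},{"wx":0,"wy":0,"wz":0,"x":3,"y":0,"z":-3,"fingers":0},{"wx":0,"wy":0,"wz":0,"x":4,"y":0,"z":-7,"fingers":0},{"wx":0,"wy":0,"wz":0,"x":5,"y":0,"z":-11,"fingers":0},{"wx":0,"wy":0,"wz":0,"x":5,"y":0,"z":-15,"fingers":0},{"wx":0,"wy":0,"wz":0,"x":5,"y":4,"z":-15,"fingers":0}]'

```text
time_s: 8.52
ee_pos: [0.4965, -0.1129, 0.2764]
orientation: [-179.4, 1.2, -169.4]
force: [1.4, -0.8, 0.7]
gripper_width: 0.0003
grasp_force: 0.0
```

```bash
python3 go.py 0.4725 0.2425 0.26 245
```

```text
xyz cm [-4.17 35.39  1.34] w [-0.0198  0.0138 -0.9488] t 8.5167 [ -8.6   8.5  18.7 109.   -2.9  61.6 111.9] [ 0.49648096 -0.11289673  0.27640523] [-179.37568914    1.17884699 -169.36007504] [ 1.4448801  -0.8041128   0.74394321]
```

>>> step_arm --moves '[{"wx":0,"wy":0,"wz":-0.94,"x":-4,"y":20,"z":0,"fingers":0},{"wx":0,"wy":0,"wz":-0.94,"x":-4,"y":20,"z":0,"fingers":0},{"wx":0,"wy":0,"wz":-0.94,"x":-10,"y":40,"z":1,"fingers":1},{"wx":0,"wy":0,"wz":-0.94,"x":-10,"y":40,"z":1,"fingers":1},{"wx":0,"wy":0,"wz":-0.94,"x":-10,"y":40,"z":1,"fingers":1},{"wx":0,"wy":0,"wz":-0.94,"x":-10,"y":40,"z":1,"fingers":1},{"wx":0,"wy":0,"wz":-0.94,"x":-10,"y":40,"z":1,"fingers":1},{"wx":0,"wy":0,"wz":-0.94,"x":-10,"y":40,"z":1,"fingers":1},{"wx":0,"wy":0,"wz":-0.94,"x":-10,"y":40,"z":1,"fingers":1},{"wx":0,"wy":0,"wz":-0.94,"x":-10,"y":40,"z":1,"fingers":1}]'

```text
time_s: 9.35
ee_pos: [0.5106, 0.3114, 0.2579]
orientation: [-179.9, 0.3, -114.7]
force: [0.5, -0.0, 0.2]
gripper_width: 0.0461
grasp_force: 0.0
```

>>> step_arm --moves '[{"wx":0,"wy":0,"wz":0,"x":0,"y":0,"z":0,"fingers":1},{"wx":0,"wy":0,"wz":0,"x":0,"y":0,"z":0,"fingers":1},{"wx":0,"wy":0,"wz":0,"x":0,"y":0,"z":0,"fingers":1},{"wx":0,"wy":0,"wz":0,"x":0,"y":0,"z":0,"fingers":1}]'

```text
time_s: 9.68
ee_pos: [0.5105, 0.3065, 0.2574]
orientation: [-179.9, 0.0, -114.9]
force: [0.1, 0.2, 0.6]
gripper_width: 0.0724
grasp_force: 0.0
```

```bash
cat > a.py <<'E'
from h import *
c=calibration("wrist"); im=camera("wrist"); top=camera("top"); ct=calibration("top")
save("w5",im); save("t5",cv2.resize(top[140:260,310:430],(512,512),interpolation=cv2.INTER_CUBIC))
cv2.imwrite("pics/j5.png",np.hstack([cv2.imread("pics/w5.png"),cv2.resize(cv2.imread("pics/t5.png"),(288,288)) if 0 else cv2.copyMakeBorder(cv2.resize(cv2.imread("pics/t5.png"),(288,288)),0,96,0,0,0)]))
hsv=cv2.cvtColor(im,cv2.COLOR_RGB2HSV)
m=(((hsv[...,0]<8)|(hsv[...,0]>172))&(hsv[...,1]>140)&(hsv[...,2]>50)).astype(np.uint8)
n,l,st,ce=cv2.connectedComponentsWithStats(m)
for k in range(1,n):
    if st[k,4]>60:
        ys,xs=np.nonzero(l==k); W=np.array([at_z(c,(x,y),.083)[:2] for x,y in zip(xs,ys)])
        rc=cv2.minAreaRect(W.astype(np.float32)*1000); ev,V=np.linalg.eigh(np.cov(W.T))
        print(st[k],ce[k],np.round(rc,1) if 0 else rc,"pca",np.degrees(np.arctan2(V[1,1],V[0,1]))%180)
        q=cv2.minAreaRect(np.c_[xs,ys].astype(np.float32)); print("px",q)
for r in spotter.tip_of("wrist","anchor_grip")[:3]: print(r, at_z(c,r["xy"],.0705))
for r in spotter.tip_of("top","anchor_seat")[:2]: print("seat",r, at_z(ct,r["xy"],.096))
E
python3 go.py 0.5025 0.252 0.26 245; python3 a.py
```

```text
xyz cm [ 5.28 -1.57 -0.26] w [-0.0015  0.0008  0.002 ] t 9.6833 [-33.5  18.5  -2.   97.9   0.8  63.5 119.4] [0.51049581 0.30653854 0.25738682] [-1.79914432e+02  4.68265959e-02 -1.14884752e+02] [0.08172428 0.16051142 0.55521507]
[226  94  18  42 429] [234.997669   114.56643357] ((500.8310852050781, 254.06072998046875), (37.739845275878906, 14.602554321289062), 70.6156997680664) pca 69.60797190738549
px ((235.4146270751953, 114.7317123413086), (41.301395416259766, 15.902141571044922), 83.6598129272461)
[111 102  19  25 200] [120.6  113.77] ((598.0925903320312, 207.26156616210938), (25.187368392944336, 10.77841567993164), 33.415924072265625) pca 33.76779188130064
px ((120.39998626708984, 114.19999694824219), (11.627553939819336, 25.93838882446289), 26.56505012512207)
{'xy': [232.1, 110.8], 'confidence': 0.83} [0.50283114 0.24969926 0.0705    ]
{'xy': [119.9, 117.3], 'confidence': 0.81} [0.60458539 0.20826103 0.0705    ]
{'xy': [123.3, 36.2], 'confidence': 0.61} [0.56466888 0.14415984 0.0705    ]
seat {'xy': [352.9, 227.8], 'confidence': 0.73} [ 0.55014156 -0.10408192  0.096     ]
seat {'xy': [370.0, 240.4], 'confidence': 0.56} [ 0.52689875 -0.1372544   0.096     ]
```

View pics/j5.png

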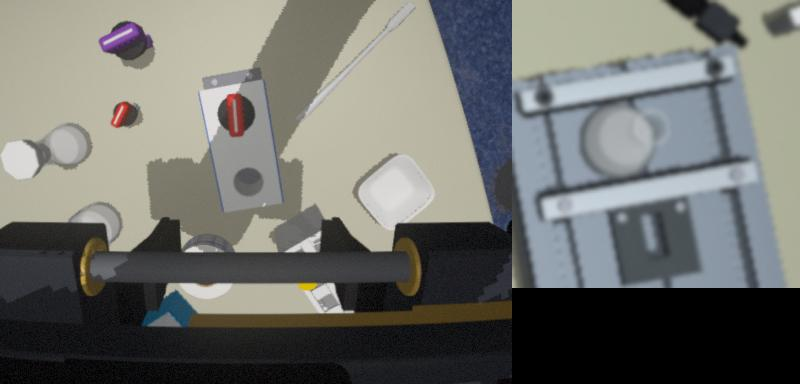

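The wrist view shows the red handle on its black flange at (235,113) with a white centre stripe. In the top crop the bar stays beside the flask, with the hole at about (652,230) in this picture.

```bash
cat > b.py <<'E'
from h import *
st=telemetry.read_state()
c=calibration("wrist"); im=cv2.imread("pics/w5.png")[:,:,::-1]; ct=calibration("top")
K=np.array([at_z(c,p,.054)[:2] for p in((200,92),(266,80),(283,203),(222,212))])*1000
print("rack corners",np.round(K,1).tolist(),"dims",[round(np.linalg.norm(K[i]-K[i-1]),1) for i in range(4)],"dir",np.degrees(np.arctan2(*(K[0]-K[3])[::-1]))%180,np.degrees(np.arctan2(*(K[1]-K[2])[::-1]))%180)
ctr=K.mean(0); d=(K[0]+K[1]-K[2]-K[3]);d/=np.linalg.norm(d); print("rack ctr",ctr,"anchor exp",ctr+36*d)
s=im[90:140,222:250].astype(int); m=(s.min(2)>150); m&=(np.indices(m.shape)[1]>4)&(np.indices(m.shape)[1]<24)
# stripe: bright pixels flanked by red mask
hsv=cv2.cvtColor(np.ascontiguousarray(im),cv2.COLOR_RGB2HSV)
red=(((hsv[...,0]<8)|(hsv[...,0]>172))&(hsv[...,1]>140)&(hsv[...,2]>50)).astype(np.uint8)
red[:, :215]=0; hull=cv2.convexHull(np.argwhere(red)[:,::-1].astype(np.int32)); H=np.zeros(red.shape,np.uint8); cv2.fillConvexPoly(H,hull,1)
ss=(H==1)&(red==0)&(hsv[...,2]>120); ys,xs=np.nonzero(ss); W=np.array([at_z(c,(x,y),.083)[:2] for x,y in zip(xs,ys)])*1000
ev,V=np.linalg.eigh(np.cov(W.T)); print("stripe",len(W),W.mean(0),np.degrees(np.arctan2(V[1,1],V[0,1]))%180, np.sqrt(ev*12))
# black flange
dk=(hsv[...,2]<60); dk[:, :205]=0; dk[:, 270:]=0; dk[:85]=0; dk[145:]=0
n,l,stt,ce=cv2.connectedComponentsWithStats((dk|(H==1)).astype(np.uint8)); k=l[118,235]; ys,xs=np.nonzero(l==k)
W=np.array([at_z(c,(x,y),.059)[:2] for x,y in zip(xs,ys)])*1000; print("flange",len(W),cv2.minEnclosingCircle(W.astype(np.float32)), W.mean(0))
print("hole top",at_z(ct,(368.3,235.8),.096))
t5=cv2.cvtColor(cv2.imread("pics/t5.png"),cv2.COLOR_BGR2GRAY)
E
python3 b.py
```

```text
rack corners [[524.3, 220.4], [460.0, 237.6], [495.8, 361.7], [560.0, 343.3]] dims [np.float64(128.0), np.float64(66.5), np.float64(129.1), np.float64(66.8)] dir 73.79689824144589 73.93297740461328
rack ctr [510.03290076 290.75282594] anchor exp [500.02859353 256.17083877]
stripe 161 [500.72030952 253.58934672] 68.55869867499989 [ 5.62094567 33.07089661]
flange 853 ((502.0329284667969, 255.42019653320312), 20.538185119628906) [498.99387704 255.99196786]
hole top [ 0.53560398 -0.13395558  0.096     ]
```

```bash
python3 go.py 0.5007 0.2545 0.089 249.5
```

```text
xyz cm [ 5.16 -1.35 16.84] w [-0.0007  0.0006 -0.0758] t 9.8833 [-33.5  18.5  -2.1  97.9   0.8  63.5 119.3] [0.5099574  0.30695591 0.25741686] [-1.79960640e+02  3.61834228e-02 -1.14845307e+02] [ 0.04756605 -0.44132032  0.1737896 ]
```

>>> step_arm --moves '[{"wx":0,"wy":0,"wz":-0.076,"x":5.2,"y":-1.4,"z":0,"fingers":1},{"wx":0,"wy":0,"wz":-0.076,"x":5.2,"y":-1.4,"z":3,"fingers":1},{"wx":0,"wy":0,"wz":-0.076,"x":5.2,"y":-1.4,"z":7,"fingers":1},{"wx":0,"wy":0,"wz":-0.076,"x":5.2,"y":-1.4,"z":11,"fingers":1},{"wx":0,"wy":0,"wz":-0.076,"x":5.2,"y":-1.4,"z":11,"fingers":1},{"wx":0,"wy":0,"wz":-0.076,"x":5.2,"y":-1.4,"z":11,"fingers":1},{"wx":0,"wy":0,"wz":-0.076,"x":5.2,"y":-1.4,"z":11,"fingers":1}]'

```text
time_s: 10.47
ee_pos: [0.5017, 0.2557, 0.149]
orientation: [-179.9, 0.1, -110.4]
force: [-0.3, 0.6, 0.0]
gripper_width: 0.087
grasp_force: 0.0
```

```bash
python3 go.py 0.5007 0.2545 0.089 249.5; python3 a.py
```

```text
xyz cm [0.17 0.07 6.  ] w [-0.0019  0.0025  0.002 ] t 10.4667 [-29.5  22.   -2.2 108.7   1.1  49.1 127.3] [0.50173438 0.25571771 0.14901389] [-1.79888654e+02  1.44785218e-01 -1.10386428e+02] [-0.29511984  0.61174002  0.03916948]
[ 78 159  31  34 444] [ 93.15540541 174.23648649] ((590.5408935546875, 200.3175048828125), (27.545578002929688, 10.594682693481445), 33.61380386352539) pca 30.628417861319377
px ((92.24615478515625, 175.06922912597656), (16.620651245117188, 38.574798583984375), 29.744882583618164)
[ 237  168   24   62 1069] [248.74368569 196.95977549] ((500.59625244140625, 251.099609375), (41.737850189208984, 15.125677108764648), 69.63741302490234) pca 68.58921881104811
px ((248.5, 198.5), (61.0, 23.0), 90.0)
{'xy': [248.5, 198.4], 'confidence': 0.62} [0.50185499 0.25427621 0.0705    ]
{'xy': [93.2, 176.6], 'confidence': 0.59} [0.5970199  0.20225773 0.0705    ]
seat {'xy': [367.9, 237.4], 'confidence': 0.87} [ 0.53252568 -0.13318113  0.096     ]
seat {'xy': [352.6, 227.3], 'confidence': 0.51} [ 0.5510844  -0.10349766  0.096     ]
```

>>> step_arm --moves '[{"wx":0,"wy":0,"wz":0,"x":0.2,"y":0.05,"z":2,"fingers":1},{"wx":0,"wy":0,"wz":0,"x":0.2,"y":0.05,"z":4,"fingers":1},{"wx":0,"wy":0,"wz":0,"x":0.2,"y":0.05,"z":5.5,"fingers":1},{"wx":0,"wy":0,"wz":0,"x":0.2,"y":0.05,"z":6,"fingers":1},{"wx":0,"wy":0,"wz":0,"x":0.2,"y":0.05,"z":6,"fingers":1},{"wx":0,"wy":0,"wz":0,"x":0.2,"y":0.05,"z":6,"fingers":0},{"wx":0,"wy":0,"wz":0,"x":0.2,"y":0.05,"z":6,"fingers":0},{"wx":0,"wy":0,"wz":0,"x":0.2,"y":0.05,"z":6,"fingers":0},{"wx":0,"wy":0,"wz":0,"x":0.2,"y":0.05,"z":6,"fingers":0},{"wx":0,"wy":0,"wz":0,"x":0.2,"y":0.05,"z":6,"fingers":0}]'

```text
time_s: 11.5
ee_pos: [0.4995, 0.2535, 0.0877]
orientation: [-180.0, 0.1, -110.4]
force: [0.2, -0.3, -0.6]
gripper_width: 0.0615
grasp_force: 0.0
```

>>> step_arm --moves '[{"wx":0,"wy":0,"wz":0,"x":0,"y":0,"z":0,"fingers":0},{"wx":0,"wy":0,"wz":0,"x":0,"y":0,"z":0,"fingers":0},{"wx":0,"wy":0,"wz":0,"x":0,"y":0,"z":0,"fingers":0},{"wx":0,"wy":0,"wz":0,"x":0,"y":0,"z":0,"fingers":0},{"wx":0,"wy":0,"wz":0,"x":0,"y":0,"z":0,"fingers":0},{"wx":0,"wy":0,"wz":0,"x":0,"y":0,"z":0,"fingers":0}]'

```text
time_s: 12.0
ee_pos: [0.4992, 0.2534, 0.087]
orientation: [180.0, 0.0, -110.4]
force: [0.5, 0.9, 0.3]
gripper_width: 0.0217
grasp_force: 0.0
```

>>> step_arm --moves '[{"wx":0,"wy":0,"wz":0,"x":0,"y":0,"z":-0.2,"fingers":0},{"wx":0,"wy":0,"wz":0,"x":0,"y":0,"z":-0.2,"fingers":0},{"wx":0,"wy":0,"wz":0,"x":0,"y":0,"z":-0.2,"fingers":0},{"wx":0,"wy":0,"wz":0,"x":0,"y":0,"z":-0.2,"fingers":0},{"wx":0,"wy":0,"wz":0,"x":0,"y":0,"z":-0.2,"fingers":0},{"wx":0,"wy":0,"wz":0,"x":0,"y":0,"z":-0.2,"fingers":0}]'

```text
time_s: 12.5
ee_pos: [0.4994, 0.2532, 0.089]
orientation: [-180.0, 0.0, -110.4]
force: [1.0, -0.9, -0.3]
gripper_width: 0.0135
grasp_force: 29.8
```

>>> step_arm --moves '[{"wx":0,"wy":0,"wz":0,"x":0,"y":0,"z":-1,"fingers":0},{"wx":0,"wy":0,"wz":0,"x":0,"y":0,"z":-3,"fingers":0},{"wx":0,"wy":0,"wz":0,"x":0,"y":0,"z":-6,"fingers":0},{"wx":0,"wy":0,"wz":0,"x":0,"y":0,"z":-9,"fingers":0},{"wx":0,"wy":0,"wz":0,"x":0,"y":0,"z":-12,"fingers":0},{"wx":0,"wy":0,"wz":0,"x":0,"y":0,"z":-15,"fingers":0},{"wx":0,"wy":0,"wz":0,"x":0,"y":0,"z":-15,"fingers":0},{"wx":0,"wy":0,"wz":0,"x":0,"y":0,"z":-15,"fingers":0},{"wx":0,"wy":0,"wz":0,"x":0,"y":0,"z":-15,"fingers":0}]'

```text
time_s: 13.25
ee_pos: [0.4982, 0.2531, 0.2386]
orientation: [179.9, -0.1, -110.4]
force: [-0.4, -1.2, -2.2]
gripper_width: 0.0137
grasp_force: 29.8
```

```bash
python3 go.py 0.5007 0.2545 0.089 249.5; python3 a.py; python3 go.py 0.529 -0.137 0.24 191.4
```

```text
xyz cm [-0.23 -0.2  14.96] w [ 0.0014 -0.0011  0.0024] t 13.25 [-29.5  16.2  -2.2 103.8   0.7  60.1 127.7] [0.49823469 0.25308827 0.2385571 ] [ 1.79921757e+02 -6.28954424e-02 -1.10362315e+02] [-0.39190787 -1.16687492 -2.15888634]
[118 147  21  25 198] [128.57070707 157.71212121] ((596.4033813476562, 200.6671600341797), (26.29344367980957, 10.20162582397461), 36.038063049316406) pca 33.84278609339728
px ((127.78461456298828, 158.37693786621094), (11.411195755004883, 27.163602828979492), 29.744882583618164)
[ 234  198   33   54 1336] [249.77320359 224.12200599] ((514.864501953125, 299.7784729003906), (54.00831985473633, 30.334257125854492), 69.57286071777344) pca 70.28839227943396
px ((250.0, 224.5), (53.0, 32.0), 90.0)
{'xy': [138.2, 84.4], 'confidence': 0.82} [0.56365885 0.1432628  0.0705    ]
{'xy': [250.7, 239.0], 'confidence': 0.77} [0.52116589 0.31874139 0.0705    ]
{'xy': [130.0, 158.5], 'confidence': 0.75} [0.59949727 0.20211331 0.0705    ]
seat {'xy': [368.0, 238.6], 'confidence': 0.72} [ 0.5302381  -0.13337622  0.096     ]
xyz cm [ 35.5  -16.44  -0.2 ] w [ 8.0000e-04 -3.2000e-03  1.0164e+00] t 13.45 [-29.5  16.3  -2.2 103.9   0.7  60.1 127.7] [0.49837771 0.25300382 0.23752429] [ 1.79878299e+02 -1.32596697e-01 -1.10363586e+02] [-0.26146069  0.06587266 -1.18538939]
```

View pics/j5.png

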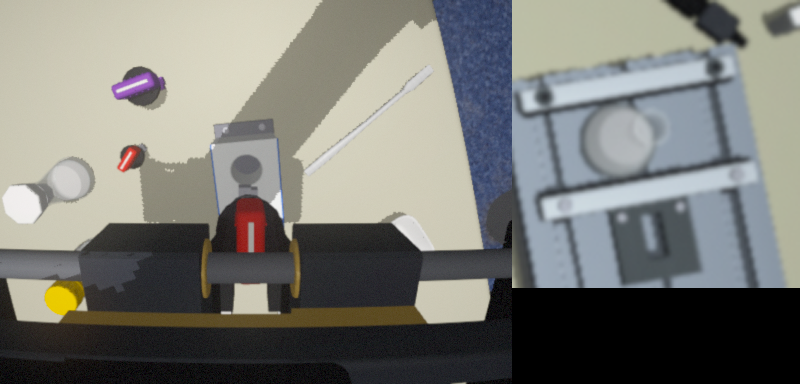

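The anchor is held (grip 29.8 N, red handle at (250,225)), and the bar and flask are unchanged in the top crop. I'll refine the hole position and move above it.

```bash
cat > d.py <<'E'
from h import *
import sys
ct=calibration("top")
def foot(im,ctr):
    g=cv2.cvtColor(im,cv2.COLOR_RGB2GRAY); k=4; x0,y0=ctr[0]-32,ctr[1]-32
    z=cv2.resize(g[y0:y0+64,x0:x0+64],None,fx=k,fy=k,interpolation=cv2.INTER_CUBIC)
    m=(z<88).astype(np.uint8); m=cv2.morphologyEx(m,cv2.MORPH_OPEN,np.ones((25,25)));m=cv2.morphologyEx(m,cv2.MORPH_CLOSE,np.ones((45,45)))
    n,l,st,ce=cv2.connectedComponentsWithStats(m); j=l[128,128] or 1+np.argmax(st[1:,4])
    ys,xs=np.nonzero(l==j); W=np.array([at_z(ct,(x0+(x+.5)/k-.5,y0+(y+.5)/k-.5),.096)[:2] for x,y in zip(xs[::5],ys[::5])])*1000
    rc=cv2.minAreaRect(W.astype(np.float32)); print("foot",np.round(rc[0],1),np.round(rc[1],1),rc[2],"mean",W.mean(0))
    hx=W.mean(0)+4*np.array([.980,.197]); print(" hole est",hx)
a=cv2.imread("pics/top0.png")[:,:,::-1]; b=camera("top"); save("top6",b)
foot(np.ascontiguousarray(a),(374,260)); foot(b,(369,240))
T=a[248:279,360:391]; r=cv2.matchTemplate(np.ascontiguousarray(b),np.ascontiguousarray(T),cv2.TM_CCOEFF_NORMED)[200:270,330:400]
_,v,_,p=cv2.minMaxLoc(r); i,j=p[1],p[0]
q=lambda f:(f[0]-f[2])/2/(f[0]-2*f[1]+f[2]); p=np.array([j+q(r[i,j-1:j+2]),i+q(r[i-1:i+2,j])])+[330,200]
d=p-[360,248]; h0=proj(ct,[.4905,-.1446,.096]); print("match",v,d,"hole now",at_z(ct,h0+d,.096))
# anchor offset in tool from wrist picture
if len(sys.argv)>1:
    c=calibration("wrist"); im=camera("wrist"); s=telemetry.read_state()
    R=np.array([[np.cos(y:=np.radians(s["orientation"][2])),np.sin(y),0],[np.sin(y),-np.cos(y),0],[0,0,-1]])
    for nm,p in(("end bottom",(20,0,30)),("end top",(20,0,6)),("flange front top",(19,0,30)),("stripe -20",(-20,0,6)),("grip0",(0,0,6))):
        print(nm,np.round(proj(c,s["ee_pos"]+R@np.array(p)/1000),1))
    hsv=cv2.cvtColor(im,cv2.COLOR_RGB2HSV)
    print("col 243",[(v,int(hsv[v,243,0]),int(hsv[v,243,1]),int(hsv[v,243,2])) for v in range(190,232,2)])
    for v in(226,236,244): print(v,im[v,230:272,1].tolist())
E
python3 d.py 1
```

```text
foot [ 485.3 -143.2] [59.2 64.9] 11.4515962600708 mean [ 482.29951481 -144.7817638 ]
 hole est [ 486.21951481 -143.9937638 ]
foot [ 527.4 -134.3] [55.8 62.2] 10.610971450805664 mean [ 523.10629268 -136.21689787]
 hole est [ 527.02629268 -135.42889787]
match 0.9837815761566162 [ -4.2974453  -21.83222771] hole now [ 0.53183386 -0.13626598  0.096     ]
end bottom [248.5 193.6]
end top [248.3 208.4]
flange front top [248.5 195.4]
stripe -20 [248.5 283.3]
grip0 [248.4 247.3]
col 243 [(190, 114, 10, 133), (192, 135, 12, 131), (194, 143, 9, 120), (196, 60, 4, 68), (198, 179, 117, 96), (200, 0, 168, 102), (202, 179, 166, 106), (204, 0, 164, 107), (206, 2, 180, 105), (208, 0, 171, 106), (210, 1, 172, 108), (212, 1, 184, 126), (214, 1, 198, 139), (216, 1, 201, 146), (218, 2, 196, 155), (220, 1, 193, 157), (222, 2, 205, 153), (224, 1, 199, 154), (226, 1, 204, 154), (228, 1, 204, 154), (230, 2, 198, 156)]
226 [31, 35, 35, 33, 35, 33, 29, 34, 33, 28, 39, 30, 36, 37, 42, 35, 35, 61, 113, 155, 159, 159, 159, 138, 62, 33, 32, 36, 34, 40, 35, 35, 34, 34, 37, 35, 37, 43, 39, 39, 41, 44]
236 [33, 35, 30, 31, 37, 26, 29, 34, 28, 28, 23, 34, 28, 34, 31, 35, 36, 56, 112, 154, 156, 157, 156, 138, 57, 30, 31, 33, 33, 34, 31, 30, 32, 26, 32, 40, 40, 34, 35, 41, 39, 37]
244 [33, 30, 30, 33, 38, 34, 31, 26, 25, 29, 25, 36, 32, 31, 40, 31, 33, 52, 109, 156, 158, 160, 157, 134, 59, 31, 29, 31, 28, 34, 34, 34, 36, 37, 30, 35, 35, 36, 36, 41, 33, 36]
```

>>> step_arm --moves '[{"wx":0,"wy":0,"wz":1.017,"x":35.5,"y":-16.4,"z":0,"fingers":0},{"wx":0,"wy":0,"wz":1.017,"x":35.5,"y":-16.4,"z":0,"fingers":0},{"wx":0,"wy":0,"wz":1.017,"x":35.5,"y":-16.4,"z":0,"fingers":0},{"wx":0,"wy":0,"wz":1.017,"x":35.5,"y":-16.4,"z":0,"fingers":0},{"wx":0,"wy":0,"wz":1.017,"x":35.5,"y":-16.4,"z":0,"fingers":0},{"wx":0,"wy":0,"wz":1.017,"x":35.5,"y":-16.4,"z":0,"fingers":0},{"wx":0,"wy":0,"wz":1.017,"x":35.5,"y":-16.4,"z":0,"fingers":0},{"wx":0,"wy":0,"wz":1.017,"x":35.5,"y":-16.4,"z":0,"fingers":0},{"wx":0,"wy":0,"wz":1.017,"x":35.5,"y":-16.4,"z":0,"fingers":0},{"wx":0,"wy":0,"wz":1.017,"x":35.5,"y":-16.4,"z":0,"fingers":0}]'

```text
time_s: 14.38
ee_pos: [0.5285, -0.1438, 0.239]
orientation: [-179.8, -0.0, -169.1]
force: [-0.1, -0.2, -1.4]
gripper_width: 0.0135
grasp_force: 29.8
```

>>> step_arm --moves '[{"wx":0,"wy":0,"wz":0,"x":0,"y":0,"z":0,"fingers":0},{"wx":0,"wy":0,"wz":0,"x":0,"y":0,"z":0,"fingers":0},{"wx":0,"wy":0,"wz":0,"x":0,"y":0,"z":0,"fingers":0}]'

```text
time_s: 14.63
ee_pos: [0.5294, -0.1351, 0.2385]
orientation: [179.9, -0.0, -168.6]
force: [0.1, 0.5, -1.7]
gripper_width: 0.0135
grasp_force: 29.8
```

```bash
python3 go.py .5284 -.1367 0.24 191.4; python3 go.py .5284 -.1367 0.24 191.4 | head -c 90
```

```text
xyz cm [ 0.13 -0.14 -0.15] w [ 0.0013 -0.0007  0.0008] t 14.6333 [ -5.4  15.1  18.7 106.4  -5.6  59.4 117. ] [ 0.52936746 -0.13511492  0.23852735] [ 1.79924707e+02 -3.93866293e-02 -1.68553669e+02] [ 0.09620518  0.47785468 -1.73080517]
xyz cm [ 0.13 -0.14 -0.15] w [ 0.0013 -0.0007  0.0008] t 14.6333 [ -5.4  15.1  18.7 106.4
```

>>> step_arm --moves '[{"wx":0,"wy":0,"wz":0,"x":0.13,"y":-0.14,"z":2,"fingers":0},{"wx":0,"wy":0,"wz":0,"x":0.13,"y":-0.14,"z":4,"fingers":0},{"wx":0,"wy":0,"wz":0,"x":0.13,"y":-0.14,"z":4.8,"fingers":0},{"wx":0,"wy":0,"wz":0,"x":0.13,"y":-0.14,"z":4.8,"fingers":0},{"wx":0,"wy":0,"wz":0,"x":0.13,"y":-0.14,"z":4.8,"fingers":0}]'

```text
time_s: 15.05
ee_pos: [0.5286, -0.137, 0.191]
orientation: [180.0, -0.0, -168.5]
force: [-0.4, -0.3, -1.2]
gripper_width: 0.0139
grasp_force: 29.8
```

```bash
python3 go.py .5284 -.1367 0.19 191.4
python3 - <<'E'
from h import *
im=camera("wrist"); save("w7",im); c=calibration("wrist"); s=telemetry.read_state()
y=np.radians(s["orientation"][2]); R=np.array([[np.cos(y),np.sin(y),0],[np.sin(y),-np.cos(y),0],[0,0,-1]])
dz=s["ee_pos"][2]-.088
for tx in(40,60,80,90,100): print(tx,np.round(proj(c,s["ee_pos"]+R@np.array([tx/1000,0,dz])),1),np.round(proj(c,s["ee_pos"]+R@np.array([tx/1000,.01,dz])),1))
j=cv2.resize(im[40:280,130:370],(600,600),interpolation=cv2.INTER_CUBIC); save("w7z",j)
E
```

```text
xyz cm [0.01 0.03 0.1 ] w [ 0.0005 -0.0004  0.0012] t 15.05 [ -4.6  18.   18.2 109.5  -6.9  53.6 118.4] [ 0.52859668 -0.13698388  0.191031  ] [ 1.79969326e+02 -2.49368012e-02 -1.68531937e+02] [-0.38564184 -0.33512743 -1.16808072]
40 [250.1 138.2] [263.8 138.2]
60 [250.1 110.5] [264.  110.5]
80 [250.1  81.8] [264.3  81.8]
90 [250.1  67.1] [264.4  67.1]
100 [250.   52.2] [264.5  52.2]
```

View pics/w7z.png

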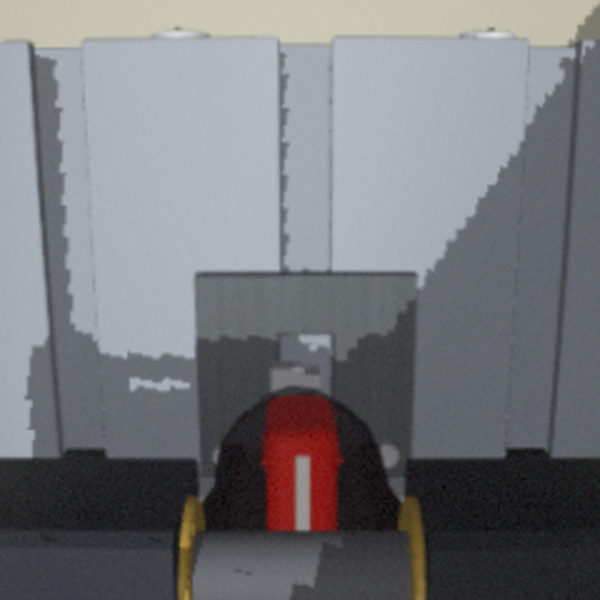

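The wrist zoom shows the slot edges at 281/331, the foot at 196–417, the hole at 280–331 and the handle stripe at 302. The tip of the T-head is at about (271–321, 375), slightly to the left, so I'll check it numerically.

Run:
```python
from h import *
im=cv2.imread("pics/w7.png"); g=cv2.cvtColor(im,cv2.COLOR_BGR2GRAY)
print("cols 234..270")
for v in range(172,202,2): print(v,g[v,234:271].tolist())
print("flange rows, cols 205..300 step2")
for v in (204,210,216,222,228): print(v,g[v,206:300:2].tolist())
c=calibration("wrist"); s=telemetry.read_state()
y=np.radians(s["orientation"][2]); R=np.array([[np.cos(y),np.sin(y),0],[np.sin(y),-np.cos(y),0],[0,0,-1]])
for n,p in(("head top front",(12.9,0,69)),("head low front",(12.9,0,77)),("collar front",(12.4,0,55)),("flange front low",(17.4,0,35)),("flange rear/side",(-1.6,0,30)),("handle end top",(18.4,0,6))):
    a=[proj(c,s["ee_pos"]+R@(np.array(p)+[0,d,0])/1000).round(1).tolist() for d in(-6.3,0,6.3)]; print(n,a)
print(c["cx"],c["cy"])
```

```text
cols 234..270
172 [105, 105, 109, 108, 108, 111, 106, 103, 104, 101, 104, 104, 100, 100, 104, 106, 104, 98, 102, 104, 102, 104, 103, 105, 105, 101, 102, 102, 100, 100, 103, 107, 109, 104, 104, 105, 107]
174 [93, 101, 102, 107, 106, 101, 93, 82, 84, 92, 94, 97, 100, 101, 104, 123, 150, 149, 147, 151, 151, 148, 150, 152, 151, 151, 150, 139, 105, 89, 96, 107, 105, 105, 106, 105, 106]
176 [66, 73, 72, 72, 76, 80, 75, 76, 91, 101, 101, 104, 104, 104, 103, 116, 141, 160, 161, 161, 163, 162, 164, 166, 165, 165, 163, 150, 112, 88, 97, 107, 106, 105, 103, 105, 100]
178 [69, 67, 68, 67, 73, 70, 62, 63, 90, 100, 101, 102, 102, 104, 102, 101, 104, 107, 108, 126, 154, 163, 155, 132, 128, 131, 140, 148, 112, 84, 96, 105, 104, 106, 105, 103, 102]
180 [68, 67, 66, 71, 71, 65, 67, 67, 89, 100, 101, 101, 104, 104, 104, 102, 101, 102, 105, 111, 127, 127, 121, 101, 102, 105, 101, 109, 109, 86, 97, 105, 106, 104, 99, 77, 70]
182 [71, 66, 70, 69, 67, 68, 63, 65, 88, 100, 101, 105, 102, 102, 103, 104, 101, 101, 103, 103, 102, 103, 100, 101, 98, 100, 102, 97, 90, 78, 94, 106, 107, 102, 96, 69, 65]
184 [66, 
[... 2191 characters left out ...]
, 47, 42, 40, 28, 29, 21, 24, 24, 23, 18, 60, 113, 113, 109, 69, 61, 76, 97, 98]
228 [34, 38, 70, 65, 65, 34, 28, 26, 32, 19, 23, 26, 28, 22, 22, 48, 52, 60, 65, 63, 65, 118, 147, 147, 79, 57, 56, 50, 57, 43, 22, 25, 26, 23, 25, 18, 15, 14, 22, 48, 64, 58, 59, 40, 28, 33, 29]
head top front [[240.5, 186.8], [250.1, 186.8], [259.8, 186.8]]
head low front [[240.8, 183.6], [250.1, 183.6], [259.4, 183.6]]
collar front [[239.9, 193.8], [250.1, 193.8], [260.4, 193.8]]
flange front low [[238.7, 195.8], [250.1, 195.8], [261.5, 195.8]]
flange rear/side [[238.8, 231.1], [250.1, 231.1], [261.4, 231.1]]
handle end top [[236.7, 212.1], [250.1, 212.1], [263.4, 212.1]]
250.20135143061208 184.77258374536552
```

>>> step_arm --moves '[{"wx":0,"wy":0,"wz":0,"x":0,"y":0,"z":-4,"fingers":0},{"wx":0,"wy":0,"wz":0,"x":0,"y":0,"z":-8,"fingers":0},{"wx":0,"wy":0,"wz":0,"x":0,"y":0,"z":-8,"fingers":0},{"wx":0,"wy":0,"wz":0,"x":0,"y":0,"z":-8,"fingers":0},{"wx":0,"wy":0,"wz":0,"x":0,"y":0,"z":-8,"fingers":0}]'

```text
time_s: 15.52
ee_pos: [0.5284, -0.1379, 0.2716]
orientation: [180.0, 0.1, -168.6]
force: [-0.6, 0.6, -1.0]
gripper_width: 0.0137
grasp_force: 29.8
```

```bash
cat > e.py <<'E'
from h import *
def edges(g,v,lo,hi):
    p=g[v-3:v+4].astype(float).mean(0); d=np.gradient(cv2.GaussianBlur(p[None],(1,1),0)[0]); 
    return [(i,round(d[i],1)) for i in range(lo,hi) if abs(d[i])>6 and abs(d[i])>=max(abs(d[i-1]),abs(d[i+1]))]
if __name__=="__main__":
    c=calibration("wrist"); im=camera("wrist"); s=telemetry.read_state(); save("w8",im)
    y=np.radians(s["orientation"][2]); R=np.array([[np.cos(y),np.sin(y),0],[np.sin(y),-np.cos(y),0],[0,0,-1]])
    print(s["ee_pos"],s["orientation"])
    for f,z in(("w7",.191),("w8",s["ee_pos"][2])):
        g=cv2.cvtColor(cv2.imread(f"pics/{f}.png"),cv2.COLOR_BGR2GRAY)
        for tx in(70,80,90):
            P=s["ee_pos"].copy(); dz=s["ee_pos"][2]-.088 
            if f=="w7": dz=.191-.088
            # use tool-fixed camera: points expressed in tool frame
            q=s["ee_pos"]+R@np.array([tx/1000,0,dz]); q1=s["ee_pos"]+R@np.array([tx/1000,.01,dz])
            u=proj(c,q);u1=proj(c,q1); v=int(round(u[1])); print(f,tx,u.round(1),"px/mm",round((u1-u)[0]/10,3),edges(g,v,225,285))
        for v in((190,192) if f=="w7" else range(184,206,2)): print(f,"head row",v,g[v,232:266].tolist())
E
python3 e.py
```

```text
[ 0.52782318 -0.13775526  0.27056875] [ 1.79960415e+02 -4.70063810e-02 -1.68621918e+02]
w7 70 [250.4  95.5] px/mm 1.405 [(241, np.float64(-30.2)), (243, np.float64(15.4)), (263, np.float64(13.6))]
w7 80 [250.3  81. ] px/mm 1.418 [(241, np.float64(-31.5)), (243, np.float64(19.4)), (261, np.float64(-10.0)), (263, np.float64(17.5))]
w7 90 [250.3  66.4] px/mm 1.43 [(241, np.float64(-28.6)), (243, np.float64(20.7)), (261, np.float64(-9.5)), (263, np.float64(17.8))]
w7 head row 190 [71, 66, 61, 67, 69, 76, 95, 116, 119, 121, 121, 121, 119, 118, 122, 122, 120, 119, 118, 113, 111, 111, 111, 110, 110, 107, 103, 101, 101, 97, 80, 57, 62, 66]
w7 head row 192 [67, 61, 64, 67, 68, 74, 92, 119, 121, 121, 120, 119, 118, 118, 119, 121, 120, 122, 120, 119, 119, 119, 116, 115, 119, 116, 105, 102, 100, 91, 72, 60, 62, 64]
w8 70 [250.3  94.4] px/mm 1.066 [(244, np.float64(-25.4)), (246, np.float64(19.6)), (261, np.float64(10.6))]
w8 80 [250.3  83.4] px/mm 1.073 [(244, np.float64(-23.7)), (246, np.float64(15.9)), (261, np.float64(11.9))]
w8 90 [250.3  72.3] px/mm 1.08 [(244, np.float64(-21.8)), (246, np.
[... 1085 characters left out ...]
 53, 51, 56, 51, 58, 52, 54, 52, 48, 40, 44, 47, 54, 51, 58, 58, 62, 60, 58, 59, 60, 56]
w8 head row 198 [66, 63, 62, 52, 46, 42, 40, 35, 42, 47, 49, 46, 48, 46, 46, 48, 41, 42, 44, 37, 36, 40, 40, 37, 48, 52, 47, 46, 45, 52, 55, 61, 66, 63]
w8 head row 200 [77, 61, 49, 39, 31, 36, 37, 41, 42, 42, 44, 46, 39, 42, 42, 43, 38, 44, 39, 38, 44, 41, 40, 44, 41, 42, 42, 41, 30, 39, 31, 39, 54, 59]
w8 head row 202 [39, 37, 23, 29, 33, 38, 44, 39, 43, 39, 40, 43, 44, 41, 44, 45, 40, 47, 44, 42, 44, 41, 45, 41, 37, 37, 42, 35, 37, 40, 35, 31, 26, 20]
w8 head row 204 [33, 41, 30, 37, 42, 48, 42, 47, 35, 39, 38, 42, 46, 43, 38, 38, 41, 36, 43, 41, 35, 41, 41, 42, 43, 43, 40, 43, 44, 40, 42, 34, 30, 31]
```

>>> step_arm --moves '[{"wx":-0.03,"wy":0,"wz":0,"x":0,"y":0.05,"z":4,"fingers":0},{"wx":-0.03,"wy":0,"wz":0,"x":0,"y":0.05,"z":7,"fingers":0},{"wx":-0.03,"wy":0,"wz":0,"x":0,"y":0.05,"z":8.4,"fingers":0},{"wx":-0.03,"wy":0,"wz":0,"x":0,"y":0.05,"z":8.4,"fingers":0},{"wx":-0.03,"wy":0,"wz":0,"x":0,"y":0.05,"z":8.4,"fingers":0},{"wx":-0.03,"wy":0,"wz":0,"x":0,"y":0.05,"z":8.4,"fingers":0}]'

```text
time_s: 16.07
ee_pos: [0.5288, -0.1378, 0.1876]
orientation: [178.3, 0.0, -168.6]
force: [0.4, 0.2, -0.6]
gripper_width: 0.0138
grasp_force: 29.8
```

```bash
cat > f.py <<'E'
from h import *; from e import edges
from scipy.spatial.transform import Rotation as Ro
c=calibration("wrist"); im=camera("wrist"); s=telemetry.read_state(); save("w9",im)
R=Ro.from_euler("xyz",s["orientation"],degrees=True); print(s["ee_pos"],s["orientation"],s["force"])
g=cv2.cvtColor(im,cv2.COLOR_RGB2GRAY)
xs=R.apply([1,0,0]); ys=np.array([xs[1],-xs[0],0]); ys/=np.linalg.norm(ys)  # horizontal tool y
ys*=np.sign(ys@R.apply([0,1,0]))
def f(tx,ty,z): P=s["ee_pos"]+xs*tx/1000+ys*ty/1000; P[2]=z; return proj(c,P)
for tx in(70,80,90):
    u=f(tx,0,.088);k=(f(tx,10,.088)-u)[0]/10; v=int(round(u[1])); print(tx,u.round(1),round(k,3),edges(g,v,225,285))
zh=s["ee_pos"][2]-.073; u=f(12.9,0,zh); k=(f(12.9,10,zh)-u)[0]/10; print("head pred",u.round(1),k)
for v in range(int(u[1])-8,int(u[1])+14,2): print("row",v,g[v,228:272].tolist())
u=f(5,0,s["ee_pos"][2]-.006); print("stripe pred",u, g[int(u[1])-6,235:268].tolist())
E
python3 f.py
```

```text
[ 0.52912729 -0.13786222  0.18807189] [ 1.78321640e+02  1.09485694e-01 -1.68639724e+02] [-0.9814079   0.02465306 -1.27953719]
70 [245.7  96.8] 1.428 [(238, np.float64(-27.5)), (240, np.float64(18.1)), (258, np.float64(-11.1)), (260, np.float64(17.9))]
80 [245.6  82.1] 1.441 [(237, np.float64(-28.9)), (240, np.float64(17.9)), (258, np.float64(-11.4)), (260, np.float64(19.4))]
90 [245.6  67.1] 1.454 [(237, np.float64(-31.7)), (239, np.float64(19.1)), (258, np.float64(-12.4)), (260, np.float64(21.8))]
head pred [246.7 185.8] 1.505095390974566
row 177 [69, 69, 73, 73, 70, 74, 72, 75, 74, 75, 74, 95, 103, 103, 106, 118, 129, 131, 131, 134, 144, 164, 164, 164, 163, 165, 166, 157, 135, 130, 115, 80, 63, 62, 71, 70, 68, 68, 71, 69, 70, 68, 69, 69]
row 179 [71, 70, 69, 68, 69, 69, 69, 74, 70, 69, 73, 92, 103, 105, 107, 106, 105, 104, 105, 104, 109, 110, 107, 104, 109, 116, 127, 122, 105, 105, 96, 76, 64, 64, 65, 69, 72, 67, 66, 68, 68, 69, 67, 70]
row 181 [70, 70, 73, 68, 70, 75, 76, 73, 68, 69, 74, 94, 101, 104, 105, 104, 105, 105, 107, 104, 105, 103, 102, 105, 103, 101, 103, 103, 105, 102, 
[... 1105 characters left out ...]
, 123, 126, 124, 124, 120, 119, 121, 123, 121, 122, 124, 123, 120, 122, 122, 123, 124, 118, 102, 76, 64, 61, 63, 67, 65, 62, 64, 67, 68, 67, 66, 67]
row 195 [68, 68, 70, 68, 63, 68, 65, 67, 66, 74, 96, 116, 113, 100, 97, 78, 64, 58, 56, 54, 58, 62, 63, 69, 74, 74, 78, 85, 88, 99, 99, 77, 66, 65, 68, 68, 63, 64, 67, 69, 70, 67, 68, 66]
row 197 [67, 67, 65, 68, 65, 66, 68, 66, 55, 57, 57, 58, 53, 53, 59, 53, 57, 53, 61, 52, 50, 47, 45, 44, 43, 39, 39, 47, 54, 56, 56, 56, 55, 56, 66, 69, 65, 62, 65, 65, 65, 65, 65, 66]
stripe pred [249.48956708 239.23234059] [32, 40, 46, 50, 55, 53, 65, 66, 65, 70, 63, 64, 84, 122, 149, 152, 152, 150, 134, 81, 60, 61, 62, 60, 59, 58, 55, 46, 54, 43, 23, 27, 30]
```

>>> step_arm --moves '[{"wx":0,"wy":0,"wz":0,"x":0,"y":0.13,"z":0,"fingers":0},{"wx":0,"wy":0,"wz":0,"x":0,"y":0.13,"z":0.6,"fingers":0},{"wx":0,"wy":0,"wz":0,"x":0,"y":0.13,"z":0.6,"fingers":0},{"wx":0,"wy":0,"wz":0,"x":0,"y":0.13,"z":0.6,"fingers":0}]'

```text
time_s: 16.45
ee_pos: [0.5278, -0.136, 0.181]
orientation: [178.3, -0.0, -168.6]
force: [-0.4, -0.5, -1.9]
gripper_width: 0.0139
grasp_force: 29.8
```

```bash
cat >> f.py <<'E'
print("hole front pred",f(15.85,0,.096),f(12.85,0,.096),"cols 244-254 rows160-186",[int(x) for x in g[160:188,244:254].mean(1)])
print("foot front pred",f(33.35,0,.096),[int(x) for x in g[140:166,225:236].mean(1)])
E
python3 f.py
```

```text
[ 0.52792174 -0.13612756  0.1810991 ] [ 1.78274083e+02  1.22017548e-03 -1.68635552e+02] [ 0.94413601 -0.62998477 -0.77344904]
70 [245.7  96.8] 1.467 [(235, np.float64(-26.6)), (237, np.float64(14.0)), (258, np.float64(17.9))]
80 [245.7  81.7] 1.48 [(234, np.float64(-30.2)), (237, np.float64(17.2)), (255, np.float64(-13.6)), (257, np.float64(18.2))]
90 [245.6  66.4] 1.494 [(234, np.float64(-35.4)), (236, np.float64(23.3)), (255, np.float64(-12.3)), (258, np.float64(18.1))]
head pred [246.6 185.5] 1.5026733158118475
row 177 [75, 78, 80, 94, 92, 92, 84, 73, 67, 71, 70, 78, 90, 103, 103, 102, 101, 101, 105, 112, 116, 121, 119, 117, 121, 122, 122, 120, 114, 97, 96, 105, 102, 77, 72, 71, 71, 73, 75, 72, 76, 68, 70, 73]
row 179 [72, 76, 74, 73, 77, 72, 71, 73, 87, 98, 108, 110, 109, 111, 110, 108, 112, 108, 108, 110, 120, 136, 137, 134, 138, 149, 169, 170, 153, 102, 71, 81, 81, 74, 73, 74, 70, 72, 73, 73, 72, 73, 67, 68]
row 181 [74, 75, 74, 74, 76, 77, 72, 72, 85, 99, 111, 112, 108, 111, 109, 110, 110, 109, 112, 112, 110, 107, 110, 109, 109, 113, 113, 113, 103, 81, 62, 66, 73, 74, 69, 71, 
[... 1501 characters left out ...]
59, 55, 57, 53, 53, 49, 42, 49, 44, 41, 43, 46, 60, 56, 53, 53, 59, 69, 68, 68, 72, 72, 69, 74, 67, 68, 70, 65]
stripe pred [249.44961819 238.57870434] [32, 41, 49, 56, 60, 66, 66, 67, 66, 68, 72, 69, 84, 127, 156, 160, 160, 156, 145, 85, 65, 63, 66, 67, 65, 68, 57, 58, 56, 44, 37, 26, 34]
hole front pred [246.23641507 176.80061533] [246.25201059 180.965592  ] cols 244-254 rows160-186 [115, 115, 115, 114, 115, 114, 115, 115, 114, 114, 114, 114, 114, 114, 113, 112, 110, 113, 134, 125, 112, 110, 109, 108, 104, 99, 97, 122]
foot front pred [246.14561793 151.96022345] [190, 190, 190, 189, 189, 189, 189, 190, 190, 190, 187, 156, 103, 89, 110, 118, 119, 118, 118, 119, 117, 117, 117, 116, 117, 116]
```

>>> step_arm --moves '[{"wx":0,"wy":0,"wz":0,"x":0,"y":-0.05,"z":0.2,"fingers":0},{"wx":0,"wy":0,"wz":0,"x":0,"y":-0.06,"z":0.4,"fingers":0},{"wx":0,"wy":0,"wz":0,"x":0,"y":-0.065,"z":0.6,"fingers":0},{"wx":0,"wy":0,"wz":0,"x":0,"y":-0.07,"z":0.8,"fingers":0},{"wx":0,"wy":0,"wz":0,"x":0,"y":-0.075,"z":0.95,"fingers":0},{"wx":0,"wy":0,"wz":0,"x":0,"y":-0.075,"z":1.05,"fingers":0}]'

```text
time_s: 17.0
ee_pos: [0.5279, -0.1366, 0.1702]
orientation: [178.3, -0.0, -168.6]
force: [0.7, -0.1, -1.4]
gripper_width: 0.0138
grasp_force: 29.8
```

>>> step_arm --moves '[{"wx":0,"wy":0,"wz":0,"x":0,"y":-0.005,"z":0.15,"fingers":0},{"wx":0,"wy":0,"wz":0,"x":0,"y":-0.01,"z":0.3,"fingers":0}]'

```text
time_s: 17.17
ee_pos: [0.5281, -0.1366, 0.1674]
orientation: [178.3, 0.0, -168.6]
force: [0.4, -0.2, -2.0]
gripper_width: 0.0136
grasp_force: 29.8
```

>>> step_arm --moves '[{"wx":0,"wy":0,"wz":0,"x":0,"y":-0.005,"z":0.15,"fingers":0},{"wx":0,"wy":0,"wz":0,"x":0,"y":-0.01,"z":0.3,"fingers":0}]'

```text
time_s: 17.33
ee_pos: [0.5281, -0.1366, 0.1644]
orientation: [178.3, -0.0, -168.6]
force: [0.1, 0.8, -1.2]
gripper_width: 0.0135
grasp_force: 29.8
```

>>> step_arm --moves '[{"wx":0,"wy":0,"wz":0,"x":0,"y":-0.005,"z":0.15,"fingers":0},{"wx":0,"wy":0,"wz":0,"x":0,"y":-0.01,"z":0.3,"fingers":0}]'

```text
time_s: 17.5
ee_pos: [0.5281, -0.1366, 0.1614]
orientation: [178.3, 0.0, -168.6]
force: [-0.3, -0.2, -1.6]
gripper_width: 0.0137
grasp_force: 29.8
```

>>> step_arm --moves '[{"wx":0,"wy":0,"wz":0,"x":0,"y":-0.005,"z":0.15,"fingers":0},{"wx":0,"wy":0,"wz":0,"x":0,"y":-0.01,"z":0.3,"fingers":0}]'

```text
time_s: 17.67
ee_pos: [0.5281, -0.1367, 0.1584]
orientation: [178.3, -0.0, -168.6]
force: [0.3, -0.0, -1.2]
gripper_width: 0.0135
grasp_force: 29.8
```

>>> step_arm --moves '[{"wx":0,"wy":0,"wz":0,"x":0,"y":-0.005,"z":0.1,"fingers":0},{"wx":0,"wy":0,"wz":0,"x":0,"y":-0.01,"z":0.2,"fingers":0}]'

```text
time_s: 17.83
ee_pos: [0.5281, -0.1367, 0.1564]
orientation: [178.3, -0.0, -168.6]
force: [0.7, -0.0, -1.0]
gripper_width: 0.0139
grasp_force: 29.8
```

>>> step_arm --moves '[{"wx":0,"wy":0,"wz":0,"x":0,"y":-0.005,"z":0.1,"fingers":0},{"wx":0,"wy":0,"wz":0,"x":0,"y":-0.005,"z":0.2,"fingers":0}]'

```text
time_s: 18.0
ee_pos: [0.5281, -0.1367, 0.1545]
orientation: [178.3, 0.0, -168.6]
force: [-0.9, -0.0, -0.5]
gripper_width: 0.0137
grasp_force: 29.8
```

>>> step_arm --moves '[{"wx":0,"wy":0,"wz":0,"x":0,"y":-0.005,"z":0.1,"fingers":0},{"wx":0,"wy":0,"wz":0,"x":0,"y":-0.005,"z":0.2,"fingers":0}]'

```text
time_s: 18.17
ee_pos: [0.5281, -0.1367, 0.1524]
orientation: [178.3, 0.0, -168.6]
force: [0.4, -0.6, -1.3]
gripper_width: 0.0136
grasp_force: 29.8
```

>>> step_arm --moves '[{"wx":0,"wy":0,"wz":0,"x":0,"y":0,"z":0.05,"fingers":0},{"wx":0,"wy":0,"wz":0,"x":0,"y":-0.005,"z":0.1,"fingers":0}]'

```text
time_s: 18.33
ee_pos: [0.5281, -0.1367, 0.1514]
orientation: [178.3, -0.0, -168.6]
force: [0.1, 0.3, -1.1]
gripper_width: 0.0135
grasp_force: 29.8
```

>>> step_arm --moves '[{"wx":0,"wy":0,"wz":0,"x":0,"y":0,"z":0.05,"fingers":0},{"wx":0,"wy":0,"wz":0,"x":0,"y":-0.005,"z":0.1,"fingers":0}]'

```text
time_s: 18.5
ee_pos: [0.5282, -0.1367, 0.1508]
orientation: [178.3, 0.0, -168.6]
force: [-1.5, 1.1, 3.2]
gripper_width: 0.0135
grasp_force: 29.8
```

>>> step_arm --moves '[{"wx":0,"wy":0,"wz":0,"x":0,"y":0,"z":0.05,"fingers":0},{"wx":0,"wy":0,"wz":0,"x":0,"y":-0.005,"z":0.1,"fingers":0}]'

```text
time_s: 18.67
ee_pos: [0.5282, -0.1367, 0.1501]
orientation: [178.3, 0.0, -168.6]
force: [-1.7, 0.8, 5.9]
gripper_width: 0.0138
grasp_force: 29.9
```

>>> step_arm --moves '[{"wx":0,"wy":0,"wz":0,"x":0,"y":0,"z":0.05,"fingers":0},{"wx":0,"wy":0,"wz":0,"x":0,"y":-0.005,"z":0.1,"fingers":0},{"wx":0,"wy":0,"wz":0,"x":0,"y":-0.005,"z":0.15,"fingers":0},{"wx":0,"wy":0,"wz":0,"x":0,"y":-0.005,"z":0.15,"fingers":0}]'

```text
time_s: 19.0
ee_pos: [0.5283, -0.1367, 0.1493]
orientation: [178.3, 0.0, -168.6]
force: [-2.5, 1.6, 9.8]
gripper_width: 0.0137
grasp_force: 29.9
```

>>> step_arm --moves '[{"wx":0,"wy":0,"wz":0,"x":0,"y":0,"z":0.05,"fingers":0},{"wx":0,"wy":0,"wz":0,"x":0,"y":0,"z":0.05,"fingers":0}]'

```text
time_s: 19.17
ee_pos: [0.5283, -0.1367, 0.149]
orientation: [178.2, 0.1, -168.6]
force: [-4.0, 0.8, 12.0]
gripper_width: 0.0136
grasp_force: 29.9
```

>>> step_arm --moves '[{"wx":0,"wy":0,"wz":0,"x":0,"y":0,"z":0.04,"fingers":0},{"wx":0,"wy":0,"wz":0,"x":0,"y":0,"z":0.08,"fingers":0},{"wx":0,"wy":0,"wz":0,"x":0,"y":0,"z":0.08,"fingers":0},{"wx":0,"wy":0,"wz":0,"x":0,"y":0,"z":0.08,"fingers":0}]'

```text
time_s: 19.5
ee_pos: [0.5284, -0.1367, 0.1486]
orientation: [178.2, 0.1, -168.6]
force: [-5.1, 1.2, 12.8]
gripper_width: 0.0138
grasp_force: 29.9
```

Run:
```python
from h import *
for i in range(4): camera("top"); s=telemetry.read_state(); print(s["force"].round(1),s["wrist_torque"].round(3),s["ee_pos"].round(4))
```

```text
[-4.5  0.9 13.3] [0.468 1.132 0.017] [ 0.5284 -0.1368  0.1486]
[-4.3  0.4 12.3] [ 0.417  1.103 -0.005] [ 0.5284 -0.1368  0.1486]
[-4.6  1.8 12.9] [0.388 1.071 0.089] [ 0.5284 -0.1368  0.1487]
[-3.9  1.7 13.4] [ 0.372  1.084 -0.032] [ 0.5284 -0.1368  0.1486]
```

>>> step_arm --moves '[{"wx":0,"wy":0,"wz":0,"x":0.04,"y":0,"z":0.03,"fingers":0},{"wx":0,"wy":0,"wz":0,"x":0.07,"y":0,"z":0.06,"fingers":0},{"wx":0,"wy":0,"wz":0,"x":0.07,"y":0,"z":0.06,"fingers":0}]'

```text
time_s: 19.95
ee_pos: [0.5283, -0.1368, 0.1484]
orientation: [178.3, 0.1, -168.6]
force: [-4.5, 2.1, 14.6]
gripper_width: 0.0137
grasp_force: 29.9
```

Run:
```python
from h import *
for i in range(4): camera("top"); s=telemetry.read_state(); print(s["force"].round(1),s["wrist_torque"].round(3),s["ee_pos"].round(4))
```

```text
[-3.4  1.3 14.8] [0.494 1.009 0.009] [ 0.5283 -0.1368  0.1484]
[-4.2  1.8 15. ] [0.441 1.027 0.037] [ 0.5283 -0.1367  0.1484]
[-4.5  1.9 15.5] [0.54  0.94  0.033] [ 0.5283 -0.1367  0.1484]
[-5.   1.2 14.5] [0.429 0.993 0.046] [ 0.5283 -0.1368  0.1484]
```

>>> step_arm --moves '[{"wx":0,"wy":0,"wz":0,"x":0.02,"y":0,"z":0.04,"fingers":0},{"wx":0,"wy":-0.002,"wz":0.06,"x":0.02,"y":0.01,"z":0.04,"fingers":0},{"wx":0,"wy":-0.004,"wz":0.12,"x":0.02,"y":0.02,"z":0.04,"fingers":0},{"wx":0,"wy":-0.005,"wz":0.18,"x":0.02,"y":0.03,"z":0.04,"fingers":0},{"wx":0,"wy":-0.005,"wz":0.18,"x":0.02,"y":0.03,"z":0.04,"fingers":0}]'

```text
time_s: 20.57
ee_pos: [0.5288, -0.1367, 0.1483]
orientation: [178.3, 0.2, -179.1]
force: [-2.7, 0.4, 16.2]
gripper_width: 0.0135
grasp_force: 29.9
```

```bash
cat > r.py <<'E'
from h import *
F=[]
for i in range(4): camera("top"); s=telemetry.read_state(); F.append(np.r_[s["force"],s["wrist_torque"]])
print(np.mean(F,0).round(3),s["ee_pos"].round(4),s["orientation"].round(2),s["time_s"])
E
python3 r.py
```

```text
[-3.007  1.126 14.948  0.388  0.701  0.069] [ 0.5287 -0.1367  0.1483] [ 178.27    0.21 -178.95] 20.7667
```

>>> step_arm --moves '[{"wx":0,"wy":-0.003,"wz":0.1,"x":0,"y":0.016,"z":0.01,"fingers":0},{"wx":0,"wy":-0.006,"wz":0.2,"x":0,"y":0.033,"z":0.01,"fingers":0},{"wx":0,"wy":-0.009,"wz":0.3,"x":-0.01,"y":0.05,"z":0.01,"fingers":0},{"wx":0,"wy":-0.012,"wz":0.4,"x":-0.01,"y":0.064,"z":0.01,"fingers":0},{"wx":0,"wy":-0.015,"wz":0.5,"x":-0.02,"y":0.08,"z":0.01,"fingers":0},{"wx":0,"wy":-0.018,"wz":0.6,"x":-0.03,"y":0.09,"z":0.01,"fingers":0},{"wx":0,"wy":-0.018,"wz":0.6,"x":-0.03,"y":0.09,"z":0.01,"fingers":0}]'

```text
time_s: 21.35
ee_pos: [0.5301, -0.136, 0.1484]
orientation: [178.1, 0.3, 146.5]
force: [-1.2, -0.1, 14.7]
gripper_width: 0.0137
grasp_force: 29.9
```

```bash
python3 r.py
```

```text
[-1.154  0.871 14.205  0.274  0.25   0.045] [ 0.5301 -0.136   0.1485] [178.1    0.3  146.66] 21.55
```

>>> step_arm --moves '[{"wx":0,"wy":-0.003,"wz":0.1,"x":0,"y":0.016,"z":0.03,"fingers":0},{"wx":0,"wy":-0.006,"wz":0.2,"x":0,"y":0.033,"z":0.03,"fingers":0},{"wx":0,"wy":-0.009,"wz":0.3,"x":-0.01,"y":0.05,"z":0.03,"fingers":0},{"wx":0,"wy":-0.012,"wz":0.4,"x":-0.01,"y":0.064,"z":0.03,"fingers":0},{"wx":0,"wy":-0.015,"wz":0.5,"x":-0.02,"y":0.08,"z":0.03,"fingers":0},{"wx":0,"wy":-0.018,"wz":0.6,"x":-0.03,"y":0.09,"z":0.03,"fingers":0},{"wx":0,"wy":-0.021,"wz":0.7,"x":-0.04,"y":0.105,"z":0.03,"fingers":0},{"wx":0,"wy":-0.021,"wz":0.7,"x":-0.04,"y":0.105,"z":0.03,"fingers":0}]'

```text
time_s: 22.22
ee_pos: [0.5327, -0.1339, 0.1485]
orientation: [177.8, 0.1, 106.4]
force: [1.2, 3.3, 14.8]
gripper_width: 0.0138
grasp_force: 29.9
```

```bash
python3 r.py
```

```text
[ 1.18   3.801 14.47   0.928 -0.361  0.015] [ 0.5326 -0.1339  0.1485] [1.7779e+02 7.0000e-02 1.0660e+02] 22.4167
```

>>> step_arm --moves '[{"wx":0,"wy":-0.002,"wz":0.06,"x":0.04,"y":0.01,"z":0.02,"fingers":0},{"wx":0,"wy":-0.004,"wz":0.12,"x":0.04,"y":0.02,"z":0.02,"fingers":0},{"wx":0,"wy":-0.004,"wz":0.12,"x":0.04,"y":0.02,"z":0.02,"fingers":0}]'

```text
time_s: 22.67
ee_pos: [0.5329, -0.1336, 0.1484]
orientation: [177.8, 0.1, 99.6]
force: [1.1, 3.8, 15.7]
gripper_width: 0.0137
grasp_force: 29.9
```

```bash
python3 r.py
```

```text
[ 1.417  3.854 14.658  0.92  -0.443  0.091] [ 0.533  -0.1337  0.1484] [1.7775e+02 5.0000e-02 9.9730e+01] 22.8667
```

>>> step_arm --moves '[{"wx":0,"wy":-0.001,"wz":0.035,"x":0,"y":0.005,"z":0,"fingers":0},{"wx":0,"wy":-0.001,"wz":0.035,"x":0,"y":0.005,"z":0,"fingers":0}]'

```text
time_s: 23.03
ee_pos: [0.533, -0.1336, 0.1484]
orientation: [177.8, 0.0, 97.7]
force: [1.0, 4.3, 15.0]
gripper_width: 0.0137
grasp_force: 30.0
```

```bash
python3 r.py
```

```text
[ 1.408  4.05  14.9    0.898 -0.423  0.184] [ 0.5329 -0.1336  0.1484] [1.7776e+02 2.0000e-02 9.7740e+01] 23.2333
```

>>> step_arm --moves '[{"wx":0,"wy":-0.001,"wz":0.02,"x":0,"y":0,"z":0,"fingers":0},{"wx":0,"wy":-0.001,"wz":0.02,"x":0,"y":0,"z":0,"fingers":0}]'

```text
time_s: 23.4
ee_pos: [0.533, -0.1336, 0.1484]
orientation: [177.8, 0.0, 96.6]
force: [1.5, 4.3, 14.9]
gripper_width: 0.0139
grasp_force: 30.0
```

```bash
python3 r.py
```

```text
[ 1.568  4.18  14.967  0.953 -0.427  0.208] [ 0.533  -0.1336  0.1484] [1.7775e+02 3.0000e-02 9.6600e+01] 23.6
```

>>> step_arm --moves '[{"wx":0,"wy":-0.001,"wz":0.035,"x":0,"y":0,"z":0,"fingers":0},{"wx":0,"wy":-0.001,"wz":0.035,"x":0,"y":0,"z":0,"fingers":0}]'

```text
time_s: 23.77
ee_pos: [0.533, -0.1335, 0.1484]
orientation: [177.8, 0.0, 94.5]
force: [1.2, 4.3, 15.5]
gripper_width: 0.0137
grasp_force: 30.0
```

```bash
python3 r.py
```

```text
[ 1.378  3.883 15.07   0.984 -0.448  0.16 ] [ 0.533  -0.1335  0.1484] [1.7775e+02 1.0000e-02 9.4600e+01] 23.9667
```

>>> step_arm --moves '[{"wx":0,"wy":-0.001,"wz":0.035,"x":0,"y":0,"z":0,"fingers":0},{"wx":0,"wy":-0.001,"wz":0.035,"x":0,"y":0,"z":0,"fingers":0}]'

```text
time_s: 24.13
ee_pos: [0.5332, -0.1334, 0.1484]
orientation: [177.7, -0.0, 92.5]
force: [2.1, 4.2, 15.1]
gripper_width: 0.0138
grasp_force: 30.0
```

```bash
python3 r.py
```

```text
[ 1.638  4.04  15.244  1.017 -0.515  0.224] [ 0.5331 -0.1335  0.1484] [ 1.7774e+02 -2.0000e-02  9.2600e+01] 24.3333
```

>>> step_arm --moves '[{"wx":0,"wy":-0.001,"wz":0.03,"x":0,"y":0,"z":0,"fingers":0},{"wx":0,"wy":-0.001,"wz":0.03,"x":0,"y":0,"z":0,"fingers":0}]'

```text
time_s: 24.5
ee_pos: [0.5332, -0.1334, 0.1484]
orientation: [177.7, -0.0, 90.8]
force: [2.2, 4.9, 15.7]
gripper_width: 0.0137
grasp_force: 30.0
```

```bash
python3 r.py
python3 - <<'E'
from h import *
im=camera("wrist"); save("w10",im)
for n in("w7","w10"):
    a=cv2.imread(f"pics/{n}.png").astype(float)[:,:,1]; C=np.arange(240,264)
    o=[]
    for v in range(214,252,2):
        w=np.clip(a[v,240:264]-80,0,None); o.append((v,round((w*C).sum()/w.sum(),2) if w.sum()>60 else None))
    print(n,o)
E
```

```text
[ 2.063  3.934 14.922  1.014 -0.512  0.22 ] [ 0.5332 -0.1334  0.1484] [ 1.7774e+02 -2.0000e-02  9.0890e+01] 24.7
w7 [(214, None), (216, None), (218, None), (220, None), (222, np.float64(250.57)), (224, np.float64(250.69)), (226, np.float64(250.65)), (228, np.float64(250.66)), (230, np.float64(250.67)), (232, np.float64(250.67)), (234, np.float64(250.67)), (236, np.float64(250.64)), (238, np.float64(250.7)), (240, np.float64(250.66)), (242, np.float64(250.67)), (244, np.float64(250.68)), (246, np.float64(250.65)), (248, np.float64(250.66)), (250, np.float64(250.68))]
w10 [(214, None), (216, None), (218, None), (220, None), (222, None), (224, np.float64(250.11)), (226, np.float64(250.07)), (228, np.float64(250.05)), (230, np.float64(250.09)), (232, np.float64(250.06)), (234, np.float64(250.05)), (236, np.float64(250.1)), (238, np.float64(250.4)), (240, np.float64(250.41)), (242, np.float64(250.41)), (244, np.float64(250.44)), (246, np.float64(250.43)), (248, np.float64(250.42)), (250, np.float64(250.45))]
```

>>> step_arm --moves '[{"wx":0,"wy":-0.001,"wz":0.03,"x":0,"y":0,"z":0,"fingers":0},{"wx":0,"wy":-0.001,"wz":0.03,"x":0,"y":0,"z":0,"fingers":0}]'

```text
time_s: 24.92
ee_pos: [0.5332, -0.1335, 0.1484]
orientation: [177.7, -0.0, 89.1]
force: [1.4, 4.9, 14.8]
gripper_width: 0.0134
grasp_force: 30.0
```

```bash
cat > q.py <<'E'
from h import *
im=camera("wrist"); a=im[:,:,1].astype(float); C=np.arange(240,264); V=[];U=[]
for v in range(224,252):
    w=np.clip(a[v,240:264]-80,0,None); V.append(v);U.append((w*C).sum()/w.sum())
print("stripe slope deg",np.degrees(np.polyfit(V,U,1)[0]))
E
python3 r.py; python3 q.py
```

```text
[ 2.32   4.365 14.666  0.964 -0.529  0.285] [ 0.5331 -0.1335  0.1484] [ 1.7775e+02 -3.0000e-02  8.9180e+01] 25.1167
stripe slope deg 1.4491983865229625
```

>>> step_arm --moves '[{"wx":0,"wy":0,"wz":0,"x":0,"y":0,"z":-0.05,"fingers":0},{"wx":0,"wy":0,"wz":0,"x":0,"y":0,"z":-0.1,"fingers":0},{"wx":0,"wy":0,"wz":0,"x":0,"y":0,"z":-0.15,"fingers":0},{"wx":0,"wy":0,"wz":0,"x":0,"y":0,"z":-0.15,"fingers":0}]'

```text
time_s: 25.5
ee_pos: [0.5328, -0.1334, 0.1486]
orientation: [177.8, 0.0, 89.2]
force: [4.4, 2.4, 5.1]
gripper_width: 0.0135
grasp_force: 30.0
```

```bash
python3 r.py
```

```text
[ 4.617  2.899  4.864  0.654 -1.186  0.266] [ 0.5328 -0.1334  0.1486] [1.7779e+02 4.0000e-02 8.9190e+01] 25.7
```

>>> step_arm --moves '[{"wx":0,"wy":0,"wz":0,"x":0.03,"y":0.05,"z":-0.07,"fingers":0},{"wx":0,"wy":0,"wz":0,"x":0.03,"y":0.05,"z":-0.07,"fingers":0}]'

```text
time_s: 25.87
ee_pos: [0.5328, -0.1332, 0.1487]
orientation: [177.8, 0.1, 89.2]
force: [5.8, 2.2, 0.5]
gripper_width: 0.0136
grasp_force: 30.0
```

```bash
python3 r.py
```

```text
[ 5.176  1.794  0.802  0.429 -1.311  0.248] [ 0.5328 -0.1333  0.1487] [1.7784e+02 7.0000e-02 8.9180e+01] 26.0667
```

>>> step_arm --moves '[{"wx":0,"wy":0,"wz":0,"x":0,"y":0,"z":0,"fingers":0.4},{"wx":0,"wy":0,"wz":0,"x":0,"y":0,"z":0,"fingers":0.4},{"wx":0,"wy":0,"wz":0,"x":0,"y":0,"z":0,"fingers":0.4},{"wx":0,"wy":0,"wz":0,"x":0,"y":0,"z":0,"fingers":0.4},{"wx":0,"wy":0,"wz":0,"x":0,"y":0,"z":-0.5,"fingers":0.4},{"wx":0,"wy":0,"wz":0,"x":0,"y":0,"z":-1.5,"fingers":0.4},{"wx":0,"wy":0,"wz":0,"x":0,"y":0,"z":-3,"fingers":0.4},{"wx":0,"wy":0,"wz":0,"x":0,"y":0,"z":-6,"fingers":0.4},{"wx":0,"wy":0,"wz":0,"x":0,"y":0,"z":-10,"fingers":0.4}]'

```text
time_s: 26.82
ee_pos: [0.5239, -0.1339, 0.2469]
orientation: [178.6, 0.1, 89.0]
force: [1.4, 0.5, 0.3]
gripper_width: 0.0346
grasp_force: 0.0
```

>>> step_arm --moves '[{"wx":0,"wy":0,"wz":0,"x":4,"y":0,"z":-4,"fingers":0.4},{"wx":0,"wy":0,"wz":0,"x":8,"y":0,"z":-4,"fingers":0.4},{"wx":0,"wy":0,"wz":0,"x":12,"y":0,"z":-4,"fingers":0.4},{"wx":0,"wy":0,"wz":0,"x":16,"y":0,"z":-4,"fingers":0.4},{"wx":0,"wy":0,"wz":0,"x":20,"y":0,"z":-4,"fingers":0.4},{"wx":0,"wy":0,"wz":0,"x":24,"y":0,"z":-4,"fingers":0.4},{"wx":0,"wy":0,"wz":0,"x":28,"y":0,"z":-4,"fingers":0.4},{"wx":0,"wy":0,"wz":0,"x":28,"y":0,"z":-4,"fingers":0.4}]'

```text
time_s: 27.48
ee_pos: [0.5284, 0.1559, 0.2872]
orientation: [178.3, -0.1, 89.8]
force: [-0.7, 0.2, -0.6]
gripper_width: 0.0346
grasp_force: 0.0
```

```bash
python3 r.py
python3 - <<'E'
from h import *
ct=calibration("top");cs=calibration("scene"); im=camera("top"); camera("scene"); save("t11",im)
a=cv2.imread("pics/top6.png")[:,:,::-1]
# bar/flask shift vs before anchor: templates (bar right end, flask, back bar end)
for n,(x,y,w,h) in dict(flask=(340,190,36,34),barL=(325,222,18,16),barR=(405,205,18,16),back=(392,155,18,18)).items():
    T=np.ascontiguousarray(a[y:y+h,x:x+w]); r=cv2.matchTemplate(im[y-8:y+h+8,x-8:x+w+8],T,cv2.TM_CCOEFF_NORMED); _,v,_,p=cv2.minMaxLoc(r); print(n,round(v,3),p[0]-8,p[1]-8)
hsv=cv2.cvtColor(im,cv2.COLOR_RGB2HSV); m=(((hsv[...,0]<8)|(hsv[...,0]>172))&(hsv[...,1]>120)&(hsv[...,2]>50)).astype(np.uint8)
m[:, :330]=0; m[:,410:]=0; m[:200]=0; m[270:]=0
ys,xs=np.nonzero(m); W=np.array([at_z(ct,(x,y),.143)[:2] for x,y in zip(xs,ys)])*1000; ev,V=np.linalg.eigh(np.cov(W.T)); print(len(W),W.mean(0),"dir",np.degrees(np.arctan2(V[1,1],V[0,1]))%180)
for th in("flask","spare_flask","buffer_bottle","anchor_grip"):
    p=spotter.tip_of("top",th);q=spotter.tip_of("scene",th)
    print(th,[np.round(tri([ray(ct,x["xy"]),ray(cs,z["xy"])]),3).tolist() for x in p[:2] for z in q[:2]])
E
```

```text
[ 0.092 -0.522 -0.144 -0.145  0.064 -0.016] [0.5295 0.1441 0.2875] [1.7828e+02 9.0000e-02 8.8920e+01] 27.6833
flask 1.0 0 0
barL 1.0 0 0
barR 0.999 0 0
back 1.0 0 0
180 [ 535.04787234 -130.97301189] dir 89.42859298127655
flask [[0.609, -0.104, 0.085]]
spare_flask [[0.708, 0.2, -0.009], [0.673, -0.024, -0.083]]
buffer_bottle [[0.724, 0.304, 0.003]]
anchor_grip [[0.619, -0.147, -0.115], [0.648, -0.112, -0.143]]
```

The handle reads 89.4°, about 102° round from the slot, so it is at the stop. Neither the bar nor the flask has moved since the push. Handing in.

```bash
python3 -c "
from h import *
print(workorder.job_done())"
```

```text
the job is handed in; nothing more can be done
None
```

The job is handed in: the flask is snug between the bars, and the anchor is pressed in, turned about 102° clockwise to its stop and released, clamping the bar; the stoppered flask and yellow-capped bottle were left where they stood.

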